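Reverse the double-ended scraper in its tool stand

TASK

In the sloping tool stand, turn the double-ended scraper end for end, so that the unused square blade points up the slope, out over the stand's high edge, and lay it back down fully home. The stand's sliding catch may or may not be holding the scraper and its two end positions are unmarked: try lifting the scraper gently, and if it will not come do not force it, but slide the catch right over to its other end and try again. Leave the other things on the bench where they are; the catch may stay in either position.

Things in the scene. Friction and masses are not known exactly. Their poses are not given: they have to be found in the camera images.
- deck: dark grey top plate of the fixed tool stand, tilted 30 degrees, rising away from the robot. Origin: on its surface at the slot's centre, 100 mm above the bench. x: up the slope to the high edge; y: level, to the left looking up the slope; z: square out of the plate, up and back towards the robot. Plate: x -85 to +60 mm, y -50 to +125 mm, with a closed housing 45 mm deep below
- slot (a point): centre of the slot in the plate (same point and axes as the deck). Slot: 68 mm along x, 20 mm along y. Four guide cheeks, 8 mm high, at x 28 to 48 mm either way, leave a channel 31 mm wide for the scraper's block; a lip 10 mm high, its face at x = -53.5 mm, stops the block's low end. From x -28 to +28 mm, beside the block, the plate is clear for fingers
- scraper: loose double-ended scraper, 180 mm long, about 0.4 kg: aluminium grip block 100 mm (its x) x 26 mm (y) x 34 mm (z) with a flat steel blade 6 mm thick out of each end: round-nosed at +x (40 mm wide), square at -x (44 mm wide). Origin: centre of the block's underside, z up out of the block. It starts home with the round blade up the slope. Pinch the 26 mm, tool square to the plate
- stud_foot (a point): centre of the bottom of the T-shaped stud under the scraper, 28 mm below its origin: neck 16 x 16 mm, then a foot 52 mm (x) x 16 mm (y) x 8 mm. It drops through the slot square to the plate, either way round, until the block's underside lies on the plate: home, the two origins within 4 mm. Locked, the scraper lifts about 3 mm and stops solid; free, it lifts straight out square to the plate
- square_end (a point): middle of the square blade's far edge on the scraper, 90 mm from the scraper's middle, 20 mm above its underside
- round_end (a point): middle of the round blade's nose on the scraper, 90 mm from the scraper's middle, 20 mm above its underside
- catch (a joint): position (m) of the catch, a slide running along the deck's y from -0.014 to +0.014 (hard stops); it starts near +0.014, moves against about 4 N of friction and stays where left. At one end the scraper is locked, at the other free; which is which differs from stand to stand and cannot be seen. Take it to within 2 mm of the end
- catch_tab (a point): middle of the top of the catch's steel finger tab: 34 mm along the deck's x, 14 mm along its y, standing 28 mm out of the plate, at the deck's x = -42 mm, y = 84 mm + the catch's position. Pinch it across its 14 mm or push its side
- puck: grey sanding puck, 76 mm across, loose bystander, origin at the centre of its underside as built
- driver: screwdriver, loose bystander, origin at the centre of its underside as built
- slug: white plastic rod 32 x 75 mm, loose bystander, origin at the centre of its underside as built
- grip_ring: black rubber grip ring, 60 mm across, loose bystander, origin at the centre of its underside as built
- sandblock: cork sanding block 110 x 65 x 40 mm, loose bystander, origin at the centre of its underside as built
- cleaner: white bottle 190 mm high, loose bystander, origin at the centre of its underside as built
- mug: white mug, loose bystander, origin at the centre of its underside as built
Not all that is in view belongs to the job. What is shaped like the scraper but orange is not meant.

How it is judged:
By the outcome, as a careful person would: the job done as asked, in the order asked, and still so for the second after the job is handed in, with the robot touching nothing.
It also fails if it takes over 54 s, if anything falls off the work surface, if the arm or the gripper's body presses on something with over 40 N, if the wrist force passes 120 N, or if a joint passes its speed limit or range.

ROBOT

A 6-joint arm with a two-finger parallel gripper is mounted at the origin on the work surface. World frame = base frame: x ahead of the robot, y to its left, z up, the work surface at z = 0. Lengths are in m, angles in rad, forces in N, time in s.
With the tool pointing down it reaches from about 0.4 to 0.825 m from the base axis. Payload 7 kg.
Tool frame: the origin (TCP) lies midway between the tips of the shut fingers; the grasp point (between the pads) lies hold_point_z behind it (hold_point_z is the distance from the TCP to the grasp point, in m); z points along the fingers, y is the line along which they close (so a half turn about z gives the same grasp; the last joint's range is limited). The gripper opens to 88 mm and grips with 3 to 60 N. Pads are 19 mm wide; open, the fingers measure 130 mm over their backs; the gripper's body (78 mm by 193 mm) begins 47 mm behind the grasp point.
Start: joints at [-0.839, 0.359, 0.012, 0, -1.224, -0.288], TCP at [0.29, -0.61, 0.227] pointing down, gripper open.
Joint ranges: [-3.07, 3.07], [-1.43, 2.12], [-1.02, 1.25], [-3.03, 1.67], [-3.05, -0], [-3.03, 3.03]. Speed limits (rad/s): [2.39, 2.39, 3.01, 3.14, 3.14, 3.14].

INTERFACE

Orientations are given as [roll, pitch, yaw] about the fixed x, y, z axes, in that order (R = Rz(yaw) Ry(pitch) Rx(roll)).
In Python, from station import * gives the robot as it stands.
- The arm moves only by the tool apply_moves, never from a script. Its argument "steps" is a list of rows, each an object with "translation": the shift along the world's x, y, z scaled (see below), a list of three; "rotation": the turn, a rotation vector about the world's x, y, z scaled (see below), a list of three. A call has exactly 10 rows; each row is the pose to reach, as a shift and turn from the pose commanded when the call began; what a row does not reach only later rows make up. The controller multiplies each number of a shift by 250 mm and each number of a turn by 30 degrees. A row lasts 1/12 s, in which the tool goes at most 41.7 mm and 7.16 degrees, less where a joint would pass 70% of its speed; a pose out of reach is approached as far as the arm can. A call with a number of a shift or a turn outside -1 to 1 is refused whole. A call with a gripper value outside its range is refused whole. "jaw" is the closure, from -1 (fully open) to 1 (shut), so that 0 is half open, set as the call begins (left out, the last holds). The fingers move at their own pace and stop on an object; "newtons" is the grip in N (left out, the last holds). Time passes only in rows, so rows that repeat a pose let the fingers close, or fill a call up. It gives the time, the measured TCP pose, the force, the opening and the grip force at its end, in the units of the state.
- get_state(): the state, without advancing time (a new reading comes with each control period).
- grab_frame(name): name is "scene" or "side" or "wrist"; returns the picture (384x512x3 uint8, blue, green, red); there is no depth.
- camera_model(name): a dict with "fx", "fy", "cx", "cy" (pixels), "xyz" and "rotation" of the camera in the world. Camera axes: x right, y down, z forward; pixel columns grow to the right and rows downward; lengths in m; the calibration is good to about 2 mm. A picture is of the moment at which its call begins: read the wrist's pose just before it. camera_model takes no time and is no camera call; for the wrist camera it gives the pose at the moment of the call.
- job_done(): hands the job in; it is judged then, once.
The state is a dict: "t": time; "q": joint angles; "qd": joint speeds; "joint_efforts": joint torques, N m; "eef_pos": TCP position; "ee_rot": TCP orientation; "force": force on the tool from outside, world axes, zero at the start; "moment": the same for the moment, N m; "width": finger opening in m; "gripper_force": force on a finger pad.
Only numpy, scipy, OpenCV 4.12 (cv2) and the standard library are available. Lean on these libraries where they do the work, as an engineer would, in place of code of your own. Each camera call takes 0.05 s, during which the arm holds its last target. There are 200 camera calls.

## Working session

There is one attempt and no reset: what is moved stays moved. The work goes in short steps, Python scripts to look and compute and a tool call to move; the robot and the scene stay as the last step left them, time stands still between calls to the robot, and variables do not carry over. Pictures are saved under pics/ and viewed, at most 10 in all, crops included, and the job is handed in when it is done.

Besides the shell and the picture viewer there is one more tool, called after "Emit:" in YAML: its name, and indented under it one key for each argument. apply_moves: Moves the arm, as the interface text tells. Shifts and turns lie within -1 to 1; 1 stands for 250 mm of shift or 30 degrees of turn. Its arguments: {"type":"object","properties":{"steps":{"type":"array"},"jaw":{"type":"number"},"newtons":{"type":"number"}},"required":["steps"]}

```bash
mkdir -p pics; ls; python3 - <<'E'
from station import *
import cv2,numpy as np
s=get_state();print(s)
for n in("scene","side"):
    im=grab_frame(n);cv2.imwrite(f"pics/{n}0.png",im)
    print(n,camera_model(n))
a=cv2.imread("pics/scene0.png");b=cv2.imread("pics/side0.png")
cv2.imwrite("pics/a0.png",cv2.resize(a,(800,600)));cv2.imwrite("pics/b0.png",cv2.resize(b,(800,600)))
E
```

```text
pics
{'t': 0.0, 'q': array([-8.38849427e-01,  3.59374466e-01,  1.10764087e-02, -3.44982078e-04,
       -1.22407871e+00, -2.88104206e-01]), 'qd': array([-0.00130458,  0.00083984, -0.00162997, -0.00204524, -0.00113002,
        0.00161523]), 'joint_efforts': array([ 1.26032542e-04, -5.82731152e+01,  2.93050522e+01,  6.99721053e+00,
        6.77369404e-03, -1.16172278e-04]), 'eef_pos': array([ 0.28963079, -0.60917951,  0.22563928]), 'ee_rot': array([ 3.13998520e+00, -1.38160390e-04, -2.69786734e+00]), 'force': array([-0.26417798, -0.33857832, -0.4392581 ]), 'moment': array([-0.00732   ,  0.09426866, -0.00675716]), 'gripper_force': 0.0, 'width': 0.0877959496506293}
scene {'fx': 351.05191463009845, 'fy': 351.05191463009845, 'cx': 261.95976253010423, 'cy': 194.70955059951513, 'xyz': array([ 1.13510468, -0.53427687,  0.71989544]), 'rotation': array([-2.21343611,  0.01483493,  0.83055693])}
side {'fx': 374.80292036068175, 'fy': 374.80292036068175, 'cx': 254.1421244723884, 'cy': 186.23528867238414, 'xyz': array([0.37663604, 0.71916399, 0.8912313 ]), 'rotation': array([-2.35190045,  0.01505418, -2.9189943 ])}
```

View pics/a0.png

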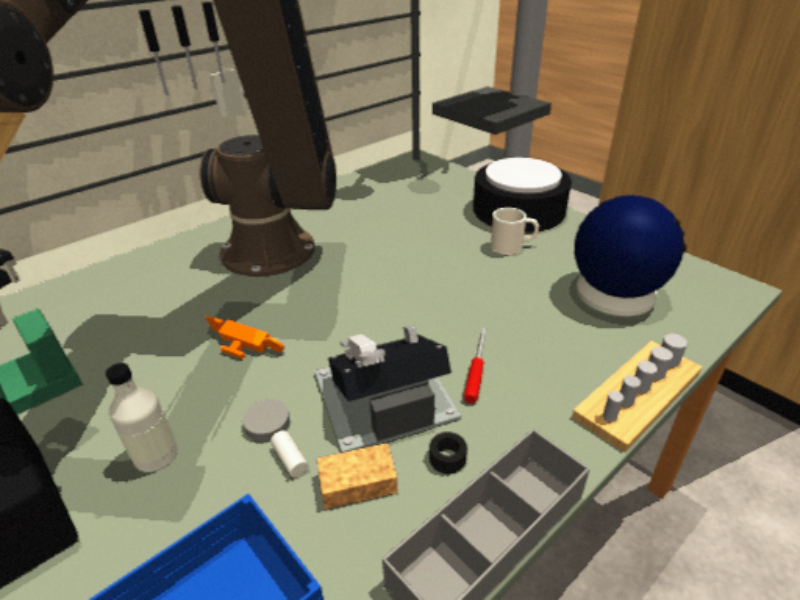

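View pics/b0.png

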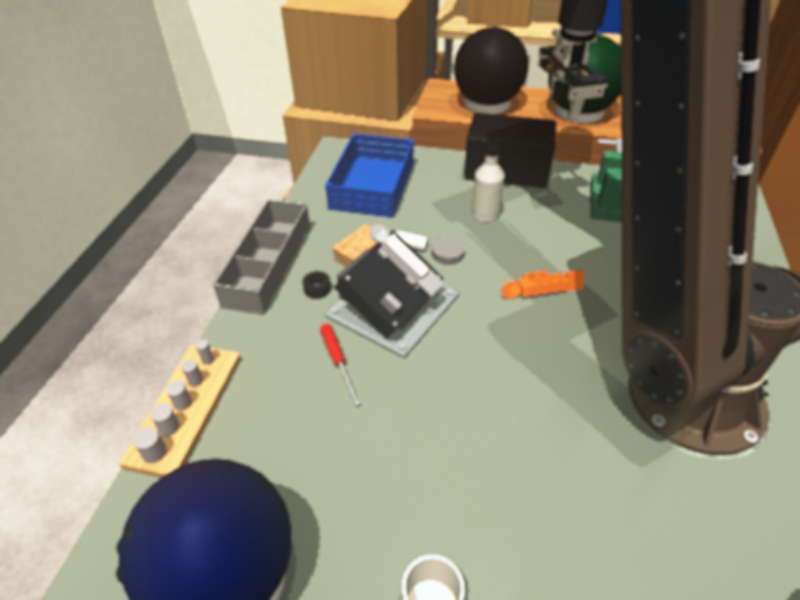

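The scene view shows the stand near (390,390) with its high edge towards that camera, and the tab at (411,333). The side view shows the tab near (393,298), the scraper from (378,235) to (440,285) and base plate corners at (326,315), (405,353) and (458,293). I'll get a rough fix from these.

```bash
cat > h.py <<'E'
from station import *
import cv2,numpy as np
from scipy.spatial.transform import Rotation as R
def ray(cm,u,v):
    r=np.asarray(cm["rotation"]);r=R.from_euler("xyz",r).as_matrix() if r.ndim==1 else r
    d=r@np.array([(u-cm["cx"])/cm["fx"],(v-cm["cy"])/cm["fy"],1]);return np.asarray(cm["xyz"]),d/np.linalg.norm(d)
def plane(cm,u,v,p0,n):
    o,d=ray(cm,u,v);return o+d*np.dot(np.asarray(p0)-o,n)/np.dot(d,n)
def tri(rs):
    A=sum(np.eye(3)-np.outer(d,d) for o,d in rs);b=sum((np.eye(3)-np.outer(d,d))@o for o,d in rs);return np.linalg.solve(A,b)
def proj(cm,p):
    r=R.from_euler("xyz",cm["rotation"]).as_matrix();c=r.T@(np.asarray(p)-cm["xyz"]);return np.array([cm["fx"]*c[0]/c[2]+cm["cx"],cm["fy"]*c[1]/c[2]+cm["cy"]])
def deck(o,yaw):  # rotation with columns deck axes
    return R.from_euler("z",yaw).as_matrix()@R.from_euler("y",-np.pi/6).as_matrix()
E
python3 - <<'E'
from h import *
np.set_printoptions(precision=4,suppress=True)
S=camera_model("scene");D=camera_model("side")
k=.64
print("tab",tri([ray(S,411*k,330*k),ray(D,393*k,297*k)]))
for p in[(326,315),(405,353),(458,293)]:print("side base",plane(D,p[0]*k,p[1]*k,[0,0,.008],[0,0,1.]))
for p in[(349,443),(458,413),(318,372)]:print("scene base",plane(S,p[0]*k,p[1]*k,[0,0,.008],[0,0,1.]))
E
```

```text
tab [ 0.5718 -0.0341  0.1012]
side base [ 0.7143 -0.0481  0.008 ]
side base [0.5337 0.0162 0.008 ]
side base [ 0.458  -0.1677  0.008 ]
scene base [ 0.6357 -0.2249  0.008 ]
scene base [ 0.7122 -0.0495  0.008 ]
scene base [ 0.4642 -0.1664  0.008 ]
```

```bash
cat >> h.py <<'E'
def need(ptool,Rt):
    s=get_state();R0=R.from_euler("xyz",s["ee_rot"]).as_matrix()
    rv=R.from_matrix(Rt@R0.T).as_rotvec()
    return (np.asarray(ptool)-s["eef_pos"])/.25, np.degrees(rv)/30
def toolR(o,yaw,flip=False):
    M=deck(o,yaw); s=-1 if flip else 1
    return np.column_stack([-s*M[:,0],s*M[:,1],-M[:,2]])
E
python3 - <<'E'
from h import *
np.set_printoptions(precision=4,suppress=True)
s=get_state();W=camera_model("wrist");R0=R.from_euler("xyz",s["ee_rot"]).as_matrix()
print("cam in tool",R0.T@(W["xyz"]-s["eef_pos"]),(R0.T@R.from_euler("xyz",W["rotation"]).as_matrix()),W["fx"])
o=np.array([.587,-.143,.1]);yaw=-.335;M=deck(o,yaw)
p=o+M@[0,0.02,.2]
print(p,need(p,toolR(o,yaw)),hasattr(__import__("station"),"hold_point_z") and hold_point_z)
print([x for x in dir(__import__("station")) if x[0]!='_'])
E
```

```text
cam in tool [ 0.0757  0.0005 -0.1571] [[ 0.0001 -0.9598 -0.2806]
 [ 1.     -0.      0.0004]
 [-0.0004 -0.2806  0.9598]] 290.9175724849524
[ 0.4991 -0.0912  0.2732] (array([0.8381, 2.0719, 0.1899]), array([ 0.0529, -1.0242, -1.4532])) 0.0188
['Unreachable', 'camera_model', 'get_state', 'grab_frame', 'hold_point_z', 'job_done']
```

Emit:
apply_moves:
  steps:
    - {"translation": [0,0,0.3],"rotation": [0,0,0]}
    - {"translation": [0.0,0.1,0.6],"rotation": [0,0,0]}
    - {"translation": [0.1,0.3,0.6],"rotation": [0,-0.2,-0.3]}
    - {"translation": [0.2,0.5,0.6],"rotation": [0,-0.4,-0.5]}
    - {"translation": [0.3,0.7,0.6],"rotation": [0.02,-0.5,-0.7]}
    - {"translation": [0.4,0.9,0.6],"rotation": [0.02,-0.5,-0.7]}
    - {"translation": [0.42,1.0,0.6],"rotation": [0.02,-0.5,-0.7]}
    - {"translation": [0.42,1.0,0.6],"rotation": [0.02,-0.5,-0.7]}
    - {"translation": [0.42,1.0,0.6],"rotation": [0.02,-0.5,-0.7]}
    - {"translation": [0.42,1.0,0.6],"rotation": [0.02,-0.5,-0.7]}
  jaw: -1

```text
t: 0.93
eef_pos: [0.3958, -0.3557, 0.3779]
ee_rot: [-3.083, 0.257, -3.055]
force: [-0.5, -0.6, -0.1]
width: 0.0878
gripper_force: 0.0
```

```bash
python3 - <<'E'
from h import *
np.set_printoptions(precision=3,suppress=True)
o=np.array([.587,-.143,.1]);yaw=-.335;M=deck(o,yaw)
print(need(o+M@[0,0.02,.2],toolR(o,yaw)),get_state()["q"])
E
```

```text
(array([ 0.413,  1.058, -0.419]), array([ 0.04 , -0.521, -0.757])) [-0.418 -0.081 -0.17  -0.076 -1.229 -1.057]
```

Emit:
apply_moves:
  steps:
    - {"translation": [0.1,0.15,0],"rotation": [0,-0.15,-0.2]}
    - {"translation": [0.2,0.3,0],"rotation": [0,-0.3,-0.4]}
    - {"translation": [0.3,0.45,0],"rotation": [0.02,-0.4,-0.6]}
    - {"translation": [0.35,0.6,0],"rotation": [0.04,-0.52,-0.76]}
    - {"translation": [0.4,0.75,-0.1],"rotation": [0.04,-0.52,-0.76]}
    - {"translation": [0.41,0.9,-0.2],"rotation": [0.04,-0.52,-0.76]}
    - {"translation": [0.41,1.0,-0.3],"rotation": [0.04,-0.52,-0.76]}
    - {"translation": [0.41,1.0,-0.3],"rotation": [0.04,-0.52,-0.76]}
    - {"translation": [0.41,1.0,-0.3],"rotation": [0.04,-0.52,-0.76]}
    - {"translation": [0.41,1.0,-0.3],"rotation": [0.04,-0.52,-0.76]}

```text
t: 1.77
eef_pos: [0.4966, -0.1058, 0.2977]
ee_rot: [-3.141, 0.517, 2.806]
force: [-0.7, -1.5, 0.2]
width: 0.0878
gripper_force: 0.0
```

```bash
python3 - <<'E'
from h import *
np.set_printoptions(precision=4,suppress=True)
import json
s=get_state();W=camera_model("wrist");im=grab_frame("wrist")
cv2.imwrite("pics/w1.png",im);cv2.imwrite("pics/w1b.png",cv2.resize(im,(800,600),interpolation=cv2.INTER_CUBIC))
json.dump({k:np.asarray(v).tolist() for k,v in W.items()},open("w1.json","w"));print(s["eef_pos"],s["q"])
o=np.array([.587,-.143,.1]);M=deck(o,-.335)
print("cen",proj(W,o)/.64,"tab",proj(W,o+M@[-.042,.098,.028])/.64)
E
```

```text
[ 0.4966 -0.1058  0.2977] [ 0.4009 -0.2897 -0.8153  0.5287 -0.719  -2.6524]
cen [392.7452 237.6044] tab [522.3024 188.073 ]
```

View pics/w1b.png

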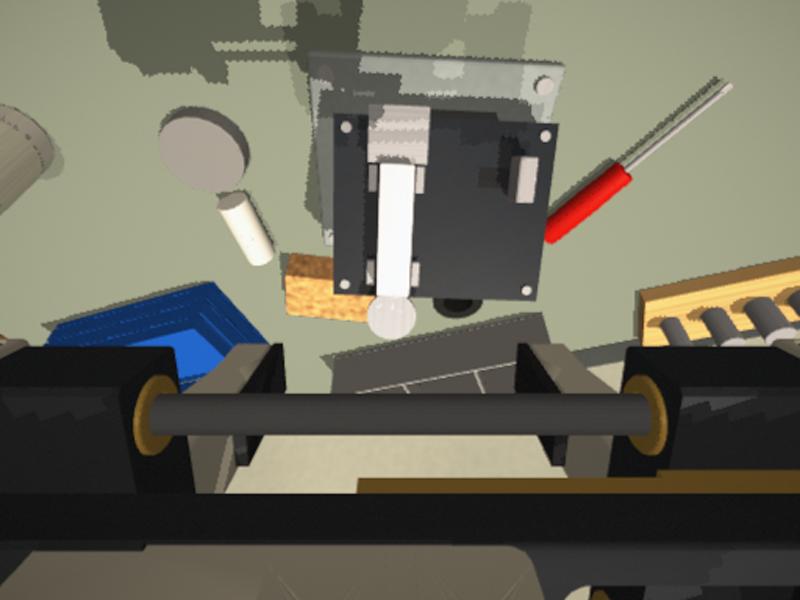

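The wrist view shows the deck corners at (333,113), (558,124), (536,300) and (334,294). The scraper is upright in the picture: square blade at the top, round nose at (391,338), block corners (379,163), (414,163), (411,297) and (376,297). The tab is on the right at (525,158). I'll fit x, y and yaw to these points.

```bash
cat > fit.py <<'E'
from h import *
import json
from scipy.optimize import least_squares
np.set_printoptions(precision=4,suppress=True)
W=json.load(open("w1.json"))
pts=[(-85,-50,0,333,113),(-85,125,0,558,124),(60,125,0,536,300),(60,-50,0,334,294),
(-50,-13,34,379,163),(-50,13,34,414,163),(50,13,34,411,297),(50,-13,34,376,297),(90,0,23,391,338)]
P=np.array(pts,float)
def res(v):
    M=deck(0,v[2]);o=np.array([v[0],v[1],.1])
    return np.concatenate([proj(W,o+M@(p[:3]/1000))/.64-p[3:] for p in P])
r=least_squares(res,[.587,-.143,-.335],loss="soft_l1",f_scale=2)
print(r.x);print(res(r.x).reshape(-1,2))
o=np.array([r.x[0],r.x[1],.1]);M=deck(0,r.x[2])
print("tab px",proj(W,o+M@[-.042,.098,.028])/.64)
p=o+M@[0,0,.06];print("above",need(p,toolR(o,r.x[2])),"zd",M[:,2],"xd",M[:,0],"yd",M[:,1])
E
python3 fit.py
```

```text
[ 0.5764 -0.1378 -0.3776]
[[-0.4077 -0.1051]
 [ 1.1715 -1.738 ]
 [ 0.8513  0.963 ]
 [-0.8183  0.9693]
 [-0.0815 -0.5489]
 [ 1.2062  0.8378]
 [-1.7397  0.3916]
 [-0.2271 -0.5935]
 [-0.1215  1.5916]]
tab px [528.9311 179.3956]
above (array([ 0.2074, -0.0777, -0.5887]), array([-0.0021, -0.0129, -0.0821])) zd [-0.4648  0.1844  0.866 ] xd [ 0.805  -0.3193  0.5   ] yd [0.3687 0.9295 0.    ]
```

Emit:
apply_moves:
  steps:
    - {"translation": [0.05,-0.02,-0.1],"rotation": [0,0,0]}
    - {"translation": [0.1,-0.05,-0.2],"rotation": [0,-0.01,-0.04]}
    - {"translation": [0.15,-0.07,-0.3],"rotation": [0,-0.01,-0.08]}
    - {"translation": [0.2,-0.08,-0.4],"rotation": [0,-0.01,-0.08]}
    - {"translation": [0.21,-0.08,-0.5],"rotation": [0,-0.01,-0.08]}
    - {"translation": [0.21,-0.08,-0.59],"rotation": [0,-0.01,-0.08]}
    - {"translation": [0.21,-0.08,-0.59],"rotation": [0,-0.01,-0.08]}
    - {"translation": [0.21,-0.08,-0.59],"rotation": [0,-0.01,-0.08]}
    - {"translation": [0.21,-0.08,-0.59],"rotation": [0,-0.01,-0.08]}
    - {"translation": [0.21,-0.08,-0.59],"rotation": [0,-0.01,-0.08]}
  jaw: -0.3

```text
t: 2.65
eef_pos: [0.5559, -0.1321, 0.1705]
ee_rot: [3.136, 0.5, 2.758]
force: [-0.0, -0.0, -0.1]
width: 0.0569
gripper_force: 0.0
```

```bash
cat >> h.py <<'E'
O=np.array([.5764,-.1378,.1]);YAW=-.3776;M=deck(0,YAW)
def rep(target,flip=False,Rt=None):
    np.set_printoptions(precision=4,suppress=True)
    s=get_state();R0=R.from_euler("xyz",s["ee_rot"]).as_matrix()
    print("t",round(s["t"],2),"deck pos",M.T@(s["eef_pos"]-O)*1000,"q",s["q"],"w",s["width"],"gf",s["gripper_force"],"Fdeck",M.T@s["force"])
    print("need",*need(O+M@(np.array(target)/1000),toolR(0,YAW,flip) if Rt is None else Rt))
E
python3 -c "
from h import *
rep([0,0,6])"
```

```text
t 2.65 deck pos [16.9548 -2.2881 71.6243] q [ 0.0676 -0.0187 -1.0156  1.0692 -0.2349 -3.0295] w 0.0569473471709175 gf 0.0 Fdeck [-0.0844 -0.0415 -0.1098]
need [ 0.0708 -0.0182 -0.2612] [-0.0251 -0.0383  0.006 ]
```

```bash
cat > kin.py <<'E'
from h import *
from scipy.optimize import least_squares
import json,os
def fk(q,k):
    h,a,e,f,d,l,tz=k
    ry=lambda t:R.from_euler("y",t).as_matrix();rx=lambda t:R.from_euler("x",t).as_matrix()
    A=R.from_euler("z",q[0]).as_matrix();p=np.array([0,0,h])
    A=A@ry(q[1]);p=p+A@[0,0,a]
    A=A@ry(-q[2]);p=p+A@[f,0,e]
    A=A@rx(-q[3]);A=A@ry(-q[4]);p=p+A@[l,-d,0]
    A=A@rx(-q[5])
    T=np.array([[0,0,1],[0,1,0],[-1,0,0]]).T  # placeholder, fixed below
    Z=A@[1,0,0];X=A@rx(tz)@[0,1,0];return p,np.column_stack([X,np.cross(Z,X),Z])
D=[([-.83885,.35937,.01108,-.000345,-1.22408,-.28810],(.28963,-.60918,.22564),(3.13999,-.00014,-2.69787)),
([-0.418,-0.081,-0.17,-0.076,-1.229,-1.057],(.3958,-.3557,.3779),(-3.083,.257,-3.055)),
([.4009,-.2897,-.8153,.5287,-.719,-2.6524],(.4966,-.1058,.2977),(-3.141,.517,2.806)),
([.0676,-.0187,-1.0156,1.0692,-.2349,-3.0295],(.5559,-.1321,.1705),(3.136,.5,2.758))]
def err(k):
    o=[]
    for q,p,r in D:
        a,b=fk(q,k);o+=[*(a-p),*(.3*R.from_matrix(b.T@R.from_euler("xyz",r).as_matrix()).as_rotvec())]
    return np.array(o)
E
sed -i '/placeholder/d' kin.py
python3 - <<'E'
from kin import *
np.set_printoptions(precision=4,suppress=True)
for tz in(0,1.57,3.1,-1.57):
    r=least_squares(err,[.25,.5,0,.5,.17,.4,tz]);print(r.cost,r.x)
    if r.cost<1e-4:json.dump(list(r.x),open("k.json","w"));print(err(r.x).reshape(-1,6)*1000)
E
```

```text
5.7075076644507255e-08 [ 0.1981  0.6015  0.0003  0.4635  0.1919  0.3775 -3.1414]
[[-0.09   -0.041   0.0778 -0.0005  0.0011 -0.0629]
 [ 0.1457  0.0128 -0.1519  0.0435 -0.003   0.0481]
 [-0.1316  0.0499  0.0538  0.0056 -0.1051  0.0122]
 [ 0.0809  0.046   0.0203  0.0009  0.0516  0.0026]]
5.707507664840897e-08 [0.1981 0.6015 0.0003 0.4635 0.1919 0.3775 3.1418]
[[-0.09   -0.041   0.0778 -0.0005  0.0011 -0.0629]
 [ 0.1457  0.0128 -0.1519  0.0435 -0.003   0.0481]
 [-0.1316  0.0499  0.0538  0.0056 -0.1051  0.0122]
 [ 0.0809  0.046   0.0203  0.0009  0.0516  0.0026]]
5.707507664057997e-08 [0.1981 0.6015 0.0003 0.4635 0.1919 0.3775 3.1418]
[[-0.09   -0.041   0.0778 -0.0005  0.0011 -0.0629]
 [ 0.1457  0.0128 -0.1519  0.0435 -0.003   0.0481]
 [-0.1316  0.0499  0.0538  0.0056 -0.1051  0.0122]
 [ 0.0809  0.046   0.0203  0.0009  0.0516  0.0026]]
5.7075076642758026e-08 [ 0.1981  0.6015  0.0003  0.4635  0.1919  0.3775 -3.1414]
[[-0.09   -0.041   0.0778 -0.0005  0.0011 -0.0629]
 [ 0.1457  0.0128 -0.1519  0.0435 -0.003   0.0481]
 [-0.1316  0.0499  0.0538  0.0056 -0.1051  0.0122]
 [ 0.0809  0.046   0.0203  0.0009  0.0516  0.0026]]
```

```bash
cat >> kin.py <<'E'
K=json.load(open("k.json")) if os.path.exists("k.json") else None
LO=np.array([-3.07,-1.43,-1.02,-3.03,-3.05,-3.03]);HI=np.array([3.07,2.12,1.25,1.67,0,3.03])
def ik(p,Rt,q0):
    f=lambda q:(lambda a,b:np.r_[a-p,.3*R.from_matrix(b.T@Rt).as_rotvec()])(*fk(q,K))
    r=least_squares(f,np.clip(q0,LO+1e-3,HI-1e-3),bounds=(LO,HI),max_nfev=60);return r.x,np.abs(r.fun).max()
def sols(d,flip,n=40,Rt=None,seed=0):
    rng=np.random.default_rng(seed);S=[]
    for i in range(n):
        q,e=ik(O+M@(np.array(d)/1000),toolR(0,YAW,flip) if Rt is None else Rt,rng.uniform(LO,HI))
        if e<3e-4 and not any(np.abs(q-s).max()<.05 for s in S):S.append(q)
    return S
E
python3 - <<'E'
from kin import *
np.set_printoptions(precision=3,suppress=True)
for d in([0,0,6],[0,0,90],[-42,98,20]):
    for fl in(0,1):
        print(d,fl);[print("  ",s) for s in sols(d,fl)]
E
```

```text
[0, 0, 6] 0
[0, 0, 6] 1
[0, 0, 90] 0
[0, 0, 90] 1
[-42, 98, 20] 0
[-42, 98, 20] 1
```

```bash
python3 - <<'E'
from kin import *
np.set_printoptions(precision=3,suppress=True)
q,p,r=D[2]
print("test",ik(np.array(p),R.from_euler("xyz",r).as_matrix(),np.array(q)+.1))
rng=np.random.default_rng(1)
for d in([0,0,6],[0,0,60],[-42,98,20]):
  for fl in(0,1):
    L=[]
    for i in range(40):
        L.append(ik(O+M@(np.array(d)/1000),toolR(0,YAW,fl),rng.uniform(LO,HI)))
    L.sort(key=lambda x:x[1]);print(d,fl)
    for q,e in L[:4]:print("  ",q,round(e,4))
E
```

```text
test (array([ 0.401, -0.29 , -0.816,  0.529, -0.718, -2.653]), np.float64(9.091040931739597e-09))
[0, 0, 6] 0
   [-0.208  0.118 -1.02   1.67  -0.089  2.888] 0.0221
   [-0.208  0.118 -1.02   1.67  -0.089  2.888] 0.0221
   [-0.208  0.118 -1.02   1.67  -0.089  2.888] 0.0221
   [-0.208  0.118 -1.02   1.67  -0.089  2.888] 0.0221
[0, 0, 6] 1
   [-0.208  0.118 -1.02   1.67  -0.089 -0.253] 0.0221
   [-0.208  0.118 -1.02   1.67  -0.089 -0.253] 0.0221
   [-0.208  0.118 -1.02   1.67  -0.089 -0.253] 0.0221
   [-0.208  0.118 -1.02   1.67  -0.089 -0.253] 0.0221
[0, 0, 60] 0
   [ 0.081 -0.004 -1.02   1.053 -0.237 -3.025] 0.0135
   [ 0.081 -0.004 -1.02   1.053 -0.237 -3.025] 0.0135
   [ 0.081 -0.004 -1.02   1.053 -0.237 -3.025] 0.0135
   [ 0.081 -0.004 -1.02   1.053 -0.237 -3.025] 0.0135
[0, 0, 60] 1
   [ 0.081 -0.004 -1.02   1.053 -0.237  0.117] 0.0135
   [ 0.081 -0.004 -1.02   1.053 -0.237  0.117] 0.0135
   [ 0.081 -0.004 -1.02   1.053 -0.237  0.117] 0.0135
   [ 0.081 -0.004 -1.02   1.053 -0.237  0.117] 0.0135
[-42, 98, 20] 0
   [-0.393  0.138 -0.839 -3.03  -0.     1.472] 0.021
   [-0.393  0.138 -0.839 -3.03  -0.     1.472] 0.021
   [-0.393  0.138 -0.839 -3.03  -0.     1.472] 0.021
   [-0.393  0.138 -0.839 -3.03  -0.     1.472] 0.021
[-42, 98, 20] 1
   [-0.393  0.138 -0.839 -3.03  -0.    -1.669] 0.021
   [-0.393  0.138 -0.839 -3.03  -0.    -1.669] 0.021
   [-0.393  0.138 -0.839 -3.03  -0.    -1.669] 0.021
   [-0.393  0.138 -0.839 -3.03  -0.    -1.669] 0.021
```

```bash
cat >> kin.py <<'E'
def free(d,flip,n=60,Rt=None,seed=0):
    rng=np.random.default_rng(seed);S=[];Rt=toolR(0,YAW,flip) if Rt is None else Rt;p=O+M@(np.array(d)/1000)
    f=lambda q:(lambda a,b:np.r_[a-p,.3*R.from_matrix(b.T@Rt).as_rotvec()])(*fk(q,K))
    for i in range(n):
        r=least_squares(f,rng.uniform(-3.1,3.1,6),method="lm",max_nfev=400);q=(r.x+np.pi)%(2*np.pi)-np.pi
        if np.abs(r.fun).max()<1e-4 and not any(np.abs(q-s).max()<.02 for s in S):S.append(q)
    return S
E
python3 - <<'E'
from kin import *
np.set_printoptions(precision=3,suppress=True)
for d in([0,0,6],[-42,98,20]):
    print(d)
    for s in free(d,0):print("  ",s,"viol",[i+1 for i in range(6) if not LO[i]<s[i]<HI[i]])
E
```

```text
[0, 0, 6]
   [-3.001 -1.946 -1.052  2.261  2.815 -2.883] viol [2, 3, 4, 5]
   [-2.946 -1.926 -0.485 -2.413 -2.722 -1.397] viol [2]
   [-0.609  1.892 -2.548  2.689  2.876  1.334] viol [3, 4, 5]
   [ 0.196  1.926 -2.657  0.727 -2.721 -1.399] viol [3]
   [-0.569  1.91  -2.148 -2.537 -2.974  2.335] viol [3]
   [ 0.14   1.945 -2.091 -0.883  2.816 -2.884] viol [3, 5]
   [ 2.573 -1.91  -0.994  0.603 -2.973  2.334] viol [2]
[-42, 98, 20]
   [-2.736 -1.96  -1.08   2.238  2.676 -3.13 ] viol [2, 3, 4, 5, 6]
   [-0.396  1.877 -2.258 -2.968 -3.087  1.76 ] viol [3, 5]
   [-2.729 -1.958 -0.457 -2.256 -2.665 -1.463] viol [2]
   [-0.388  0.116 -0.912  2.892  0.02   1.829] viol [4, 5]
   [ 0.413  1.958 -2.686  0.884 -2.664 -1.464] viol [3]
   [-0.399  1.875 -2.388  2.998  3.067  1.446] viol [3, 4, 5]
   [ 2.745 -1.877 -0.884  0.172 -3.086  1.759] viol [2, 5]
   [ 0.405  1.96  -2.063 -0.904  2.676 -3.131] viol [3, 5, 6]
   [ 2.757 -0.116 -2.223 -0.272  0.013  1.849] viol [3, 5]
   [ 2.752 -0.116 -2.237 -0.232  0.027  1.814] viol [3, 5]
   [ 2.743 -1.875 -0.755 -0.145  3.067  1.445] viol [2, 5]
```

```bash
cat >> kin.py <<'E'
def ana(p,Rt):
    """all IK solutions: scan wrist circle for forearm _|_ J5 axis, polish, check"""
    h,a,e,f,d,l,tz=K;z=Rt[:,2];C=p-l*z;out=[]
    u1=Rt[:,0];u2=Rt[:,1];ph=np.linspace(0,2*np.pi,1441)
    for back in(0,1):
        for el in(1,-1):
            g=[];Q=[]
            for t in ph:
                u=np.cos(t)*u1+np.sin(t)*u2   # J5 axis (arm +y side); p = W + l z - d u
                W=C+d*u;r=np.hypot(W[0],W[1])*(-1 if back else 1);q1=np.arctan2(W[1],W[0])+(np.pi if back else 0)
                hh=W[2]-h;c=(r*r+hh*hh-a*a-f*f)/(2*a*f)
                if abs(c)>1:g.append(np.nan);Q.append(0);continue
                b=el*np.arccos(c)  # angle from upper to forearm, forward pitch
                q2=np.arctan2(r,hh)-np.arctan2(f*np.sin(b),a+f*np.cos(b));q3=np.pi/2-b
                pit=q2+b;F=np.array([np.sin(pit)*np.cos(q1),np.sin(pit)*np.sin(q1),np.cos(pit)])
                g.append(F@u);Q.append((q1,q2,q3,u,F))
            for i in range(len(ph)-1):
                if g[i]*g[i+1]<0:
                    q1,q2,q3,u,F=Q[i]
                    A=R.from_euler("z",q1).as_matrix()@R.from_euler("y",q2-q3).as_matrix()
                    ul=A.T@u;q4=-np.arctan2(ul[2],ul[1])
                    B=A@R.from_euler("x",-q4).as_matrix();zl=B.T@z;q5=np.arctan2(zl[2],zl[0])
                    G=B@R.from_euler("y",-q5).as_matrix()
                    xl=G.T@Rt[:,0];q6=-(np.arctan2(xl[2],xl[1])-tz)
                    q=(np.array([q1,q2,q3,q4,q5,q6])+np.pi)%(2*np.pi)-np.pi
                    pp,RR=fk(q,K);out.append((q,np.abs(pp-p).max()+np.abs(RR-Rt).max(),[j+1 for j in range(6) if not LO[j]<q[j]<HI[j]]))
    return out
E
python3 - <<'E'
from kin import *
np.set_printoptions(precision=3,suppress=True)
q,p,r=D[2]
for s in ana(np.array(p),R.from_euler("xyz",r).as_matrix()):print("test",*s)
for d in([0,0,6],[0,0,40],[0,0,90],[-42,98,20]):
    print(d)
    for s in ana(O+M@(np.array(d)/1000),toolR(0,YAW)):print("  ",*s)
E
```

```text
test [ 0.401 -0.289 -0.815  0.529 -0.719 -2.653] 0.0003774942945453663 []
test [-0.736 -0.297 -0.745  2.827  0.664  2.174] 0.001970393411987792 [4, 5]
test [ 0.381  1.45  -2.311 -0.584  2.511 -2.709] 0.0003857905695210939 [3, 5]
test [ 0.183  1.515 -2.895  1.013 -2.849 -1.038] 0.0019520968443392656 [3]
test [-0.565  1.483 -2.834  2.346  2.984  0.982] 0.0004466122508316739 [3, 4, 5]
test [-0.713  1.426 -2.364 -2.734 -2.671  2.27 ] 0.0023014721885092904 [3]
test [-2.761 -1.45  -0.831  2.557  2.511 -2.709] 0.0005630872992736791 [2, 4, 5]
test [-2.959 -1.515 -0.247 -2.129 -2.849 -1.038] 0.002408339539986898 [2]
test [ 2.577 -1.483 -0.307 -0.796  2.984  0.982] 0.000395068431210871 [2, 5]
test [ 2.429 -1.426 -0.777  0.408 -2.671  2.27 ] 0.00231090516014662 []
test [-2.741  0.289 -2.327 -2.612 -0.719 -2.653] 0.00031384124420291704 [3]
test [ 2.405  0.297 -2.396 -0.314  0.664  2.174] 0.0018717246066216053 [3, 5]
[0, 0, 6]
   [ 0.14   1.945 -2.09  -0.882  2.815 -2.884] 0.0003542509802784699 [3, 5]
   [ 0.196  1.926 -2.656  0.726 -2.722 -1.4  ] 0.0015464642478960067 [3]
   [-0.608  1.892 -2.54
[... 1889 characters left out ...]
[ 2.54   0.082 -2.174 -0.578  0.204  2.335] 0.00030821100004169155 [3, 5]
[-42, 98, 20]
   [ 0.405  1.96  -2.062 -0.906  2.676 -3.132] 0.002338598323080643 [3, 5, 6]
   [ 0.414  1.958 -2.685  0.883 -2.664 -1.465] 0.0013492571354239424 [3]
   [-0.399  1.875 -2.388  2.996  3.067  1.444] 0.0004388669111596022 [3, 4, 5]
   [-0.397  1.877 -2.258 -2.97  -3.087  1.759] 0.0004107604847704005 [3, 5]
   [-2.737 -1.96  -1.08   2.235  2.676 -3.132] 0.00272499017042796 [2, 3, 4, 5, 6]
   [-2.728 -1.958 -0.457 -2.258 -2.664 -1.465] 0.001592423122623865 [2]
   [ 2.743 -1.875 -0.754 -0.145  3.067  1.444] 0.0004479121205113734 [2, 5]
   [ 2.745 -1.877 -0.883  0.171 -3.087  1.759] 0.0003748542577460823 [2, 5]
```

```bash
cat > tilt.py <<'E'
from kin import *
np.set_printoptions(precision=2,suppress=True)
def tl(al,be=0,flip=0):
    return R.from_rotvec(np.radians(al)*M[:,1]).as_matrix()@R.from_rotvec(np.radians(be)*M[:,0]).as_matrix()@toolR(0,YAW,flip)
def feas(d,al,be=0,flip=0,m=.02):
    S=[q for q,e,v in ana(O+M@(np.array(d)/1000),tl(al,be,flip)) if not v and (q-LO>m)[:5].all() and (HI-q>m)[:5].all()]
    return S
if __name__=="__main__":
    for d in([0,0,5],[0,0,15],[0,0,80],[15,0,10],[-15,0,10],[-42,98,15]):
        print(d)
        for al in range(-20,25,4):
            for fl in(0,1):
                for q in feas(d,al,0,fl):print("  ",al,fl,q)
E
python3 tilt.py
```

```text
[0, 0, 5]
   -20 0 [-0.61  0.15 -0.79 -2.48 -0.3   1.08]
   -20 1 [-0.61  0.15 -0.79 -2.48 -0.3  -2.06]
   8 0 [ 0.09  0.14 -0.94  0.87 -0.22 -2.86]
   8 1 [ 0.09  0.14 -0.94  0.87 -0.22  0.28]
   12 0 [ 0.18  0.17 -0.77  0.44 -0.39 -2.51]
   12 1 [ 0.18  0.17 -0.77  0.44 -0.39  0.63]
   16 0 [ 0.17  0.2  -0.65  0.26 -0.52 -2.33]
   16 1 [ 0.17  0.2  -0.65  0.26 -0.52  0.81]
   20 0 [ 0.15  0.24 -0.55  0.15 -0.64 -2.22]
   20 1 [ 0.15  0.24 -0.55  0.15 -0.64  0.93]
   24 0 [ 0.13  0.27 -0.46  0.08 -0.75 -2.13]
   24 1 [ 0.13  0.27 -0.46  0.08 -0.75  1.01]
[0, 0, 15]
   -20 0 [-0.58  0.12 -0.76 -2.4  -0.23  0.97]
   -20 1 [-0.58  0.12 -0.76 -2.4  -0.23 -2.17]
   8 0 [ 0.13  0.12 -0.92  0.77 -0.26 -2.8 ]
   8 1 [ 0.13  0.12 -0.92  0.77 -0.26  0.34]
   12 0 [ 0.18  0.15 -0.76  0.42 -0.42 -2.5 ]
   12 1 [ 0.18  0.15 -0.76  0.42 -0.42  0.64]
   16 0 [ 0.18  0.19 -0.64  0.25 -0.55 -2.33]
   16 1 [ 0.18  0.19 -0.64  0.25 -0.55  0.81]
   20 0 [ 0.16  0.22 -0.55  0.15 -0.66 -2.22]
   20 1 [ 0.16  0.22 -0.55  0.15 -0.66  0.93]
   24 0 [ 0.14  0.25 -0.46  0.08 -0.77 -2.14]
   24 1 [ 0.14  0.25 
[... 1486 characters left out ...]
16 1 [ 0.19  0.18 -0.69  0.27 -0.51  0.78]
   20 0 [ 0.17  0.22 -0.58  0.16 -0.63 -2.24]
   20 1 [ 0.17  0.22 -0.58  0.16 -0.63  0.9 ]
   24 0 [ 0.15  0.25 -0.5   0.08 -0.73 -2.15]
   24 1 [ 0.15  0.25 -0.5   0.08 -0.73  0.99]
[-42, 98, 15]
   -8 0 [-0.4   0.13 -0.86 -2.98 -0.08  1.42]
   -8 1 [-0.4   0.13 -0.86 -2.98 -0.08 -1.72]
   12 0 [ 0.37  0.17 -0.86  0.62 -0.37 -2.88]
   12 1 [ 0.37  0.17 -0.86  0.62 -0.37  0.26]
   16 0 [ 0.38  0.2  -0.73  0.36 -0.49 -2.64]
   16 1 [ 0.38  0.2  -0.73  0.36 -0.49  0.5 ]
   20 0 [ 0.36  0.23 -0.61  0.21 -0.61 -2.48]
   20 1 [ 0.36  0.23 -0.61  0.21 -0.61  0.66]
   24 0 [ 0.33  0.26 -0.52  0.11 -0.71 -2.36]
   24 1 [ 0.33  0.26 -0.52  0.11 -0.71  0.78]
```

```bash
python3 - <<'E'
from tilt import *
for al in range(-24,12,3):
    print(al,[("".join("B" if q[3]<-1 else "A" for q in feas([0,0,8],al,be)) or ".") for be in range(-16,17,4)])
for al in (5,6,7,8,9,10):print(al,feas([0,0,8],al))
E
```

```text
-24 ['.', '.', '.', '.', 'B', 'B', 'B', 'B', 'B']
-21 ['.', '.', '.', 'B', 'B', 'B', 'B', 'B', 'B']
-18 ['.', '.', '.', 'B', '.', '.', '.', 'B', 'B']
-15 ['.', '.', '.', 'B', '.', '.', '.', '.', 'B']
-12 ['.', '.', '.', '.', '.', '.', '.', '.', 'A']
-9 ['.', '.', '.', '.', '.', '.', '.', '.', '.']
-6 ['.', '.', '.', '.', '.', '.', '.', '.', '.']
-3 ['.', '.', '.', '.', '.', '.', '.', '.', 'A']
0 ['.', '.', '.', '.', '.', '.', '.', '.', 'A']
3 ['.', '.', '.', '.', '.', '.', '.', 'A', 'A']
6 ['A', '.', '.', '.', '.', '.', 'A', 'A', 'A']
9 ['.', '.', 'A', 'A', 'A', 'A', 'A', 'A', 'A']
5 []
6 []
7 [array([ 0.04,  0.13, -0.98,  1.04, -0.18, -2.98])]
8 [array([ 0.1 ,  0.14, -0.93,  0.83, -0.24, -2.84])]
9 [array([ 0.14,  0.14, -0.88,  0.69, -0.28, -2.73])]
10 [array([ 0.16,  0.15, -0.84,  0.59, -0.32, -2.64])]
```

```bash
python3 - <<'E'
from tilt import *
rep([0,0,60],Rt=tl(10))
print(feas([0,0,60],10)); print("10mm along zd:",M[:,2]*.04," xd",M[:,0]*.04," yd",M[:,1]*.04)
E
```

```text
t 2.65 deck pos [16.9548 -2.2881 71.6243] q [ 0.0676 -0.0187 -1.0156  1.0692 -0.2349 -3.0295] w 0.0569473471709175 gf 0.0 Fdeck [-0.0844 -0.0415 -0.1098]
need [-0.0296  0.0216 -0.0742] [0.0983 0.2714 0.0067]
[array([ 0.2271,  0.0507, -0.7933,  0.4404, -0.4752, -2.5433])]
10mm along zd: [-0.0186  0.0074  0.0346]  xd [ 0.0322 -0.0128  0.02  ]  yd [0.0147 0.0372 0.    ]
```

Emit:
apply_moves:
  steps:
    - {"translation": [-0.02,0.01,0.0],"rotation": [0.04,0.1,0]}
    - {"translation": [-0.03,0.02,-0.03],"rotation": [0.07,0.2,0]}
    - {"translation": [-0.03,0.02,-0.07],"rotation": [0.1,0.27,0.01]}
    - {"translation": [-0.03,0.02,-0.07],"rotation": [0.1,0.27,0.01]}
    - {"translation": [-0.03,0.02,-0.07],"rotation": [0.1,0.27,0.01]}
    - {"translation": [-0.03,0.02,-0.07],"rotation": [0.1,0.27,0.01]}
    - {"translation": [-0.03,0.02,-0.07],"rotation": [0.1,0.27,0.01]}
    - {"translation": [-0.03,0.02,-0.07],"rotation": [0.1,0.27,0.01]}
    - {"translation": [-0.03,0.02,-0.07],"rotation": [0.1,0.27,0.01]}
    - {"translation": [-0.03,0.02,-0.07],"rotation": [0.1,0.27,0.01]}

```text
t: 3.48
eef_pos: [0.5478, -0.1275, 0.152]
ee_rot: [3.141, 0.348, 2.766]
force: [-0.2, 0.0, 0.5]
width: 0.0568
gripper_force: 0.0
```

```bash
python3 - <<'E'
from tilt import *
rep([0,0,6],Rt=tl(10))
E
```

```text
t 3.48 deck pos [-0.2883 -0.915  60.2105] q [ 0.2258  0.0502 -0.7922  0.4342 -0.4759 -2.5348] w 0.05684741543519178 gf 0.0 Fdeck [ 0.0467 -0.0648  0.537 ]
need [ 0.1031 -0.0369 -0.1872] [-0.0014 -0.0014 -0.0036]
```

Emit:
apply_moves:
  steps:
    - {"translation": [0.02,-0.01,-0.04],"rotation": [0,0,0]}
    - {"translation": [0.04,-0.01,-0.07],"rotation": [0,0,0]}
    - {"translation": [0.06,-0.02,-0.11],"rotation": [0,0,0]}
    - {"translation": [0.08,-0.03,-0.15],"rotation": [0,0,0]}
    - {"translation": [0.1,-0.035,-0.18],"rotation": [0,0,0]}
    - {"translation": [0.103,-0.036,-0.186],"rotation": [0,0,0]}
    - {"translation": [0.103,-0.036,-0.186],"rotation": [0,0,0]}
    - {"translation": [0.103,-0.036,-0.186],"rotation": [0,0,0]}
    - {"translation": [0.103,-0.036,-0.186],"rotation": [0,0,0]}
    - {"translation": [0.103,-0.036,-0.186],"rotation": [0,0,0]}

```text
t: 4.32
eef_pos: [0.5743, -0.1358, 0.106]
ee_rot: [3.14, 0.349, 2.766]
force: [-0.7, 0.6, 0.6]
width: 0.0574
gripper_force: 0.0
```

Emit:
apply_moves:
  steps:
    - {"translation": [0,0,0],"rotation": [0,0,0]}
    - {"translation": [0,0,0],"rotation": [0,0,0]}
    - {"translation": [0,0,0],"rotation": [0,0,0]}
    - {"translation": [0,0,0],"rotation": [0,0,0]}
    - {"translation": [0,0,0],"rotation": [0,0,0]}
    - {"translation": [0,0,0],"rotation": [0,0,0]}
    - {"translation": [0,0,0],"rotation": [0,0,0]}
    - {"translation": [0,0,0],"rotation": [0,0,0]}
    - {"translation": [0,0,0],"rotation": [0,0,0]}
    - {"translation": [0,0,0],"rotation": [0,0,0]}
  jaw: 1
  newtons: 25

```text
t: 5.15
eef_pos: [0.5736, -0.1362, 0.1052]
ee_rot: [3.142, 0.347, 2.766]
force: [-3.3, -0.2, 2.9]
width: 0.0255
gripper_force: 25.0
```

```bash
python3 - <<'E'
from tilt import *
rep([0,0,6],Rt=tl(10))
E
```

```text
t 5.15 deck pos [-0.1366  0.4268  6.0837] q [ 0.1602  0.1569 -0.8404  0.581  -0.3219 -2.6372] w 0.025502256933076645 gf 25.00062257051468 Fdeck [-1.1518 -1.3924  4.0417]
need [-0.     -0.0018 -0.    ] [-0.0015 -0.0034 -0.0037]
```

Emit:
apply_moves:
  steps:
    - {"translation": [-0.002,0.001,0.004],"rotation": [0,0,0]}
    - {"translation": [-0.004,0.001,0.007],"rotation": [0,0,0]}
    - {"translation": [-0.006,0.002,0.01],"rotation": [0,0,0]}
    - {"translation": [-0.007,0.003,0.014],"rotation": [0,0,0]}
    - {"translation": [-0.009,0.004,0.017],"rotation": [0,0,0]}
    - {"translation": [-0.011,0.004,0.021],"rotation": [0,0,0]}
    - {"translation": [-0.011,0.004,0.021],"rotation": [0,0,0]}
    - {"translation": [-0.011,0.004,0.021],"rotation": [0,0,0]}
    - {"translation": [-0.011,0.004,0.021],"rotation": [0,0,0]}
    - {"translation": [-0.011,0.004,0.021],"rotation": [0,0,0]}

```text
t: 5.98
eef_pos: [0.5702, -0.1347, 0.1084]
ee_rot: [-3.141, 0.344, 2.767]
force: [6.5, -0.6, -19.8]
width: 0.0259
gripper_force: 25.0
```

```bash
python3 - <<'E'
from tilt import *
rep([0,0,6],Rt=tl(10))
E
```

```text
t 5.98 deck pos [-1.7763  0.624  10.7482] q [ 0.17    0.148  -0.8346  0.5555 -0.3387 -2.6191] w 0.025877028969048182 gf 24.99074399471283 Fdeck [ -4.4929   1.8735 -20.2886]
need [ 0.0136 -0.0081 -0.0129] [-0.0029 -0.0086 -0.0048]
```

Emit:
apply_moves:
  steps:
    - {"translation": [0.005,-0.002,-0.01],"rotation": [0,0,0]}
    - {"translation": [0.011,-0.004,-0.02],"rotation": [0,0,0]}
    - {"translation": [0.011,-0.004,-0.02],"rotation": [0,0,0]}
    - {"translation": [0.011,-0.004,-0.02],"rotation": [0,0,0]}
    - {"translation": [0.011,-0.004,-0.02],"rotation": [0,0,0]}
    - {"translation": [0.011,-0.004,-0.02],"rotation": [0,0,0]}
    - {"translation": [0.011,-0.004,-0.02],"rotation": [0,0,0]}
    - {"translation": [0.011,-0.004,-0.02],"rotation": [0,0,0]}
    - {"translation": [0.011,-0.004,-0.02],"rotation": [0,0,0]}
    - {"translation": [0.011,-0.004,-0.02],"rotation": [0,0,0]}

```text
t: 6.82
eef_pos: [0.5741, -0.136, 0.1056]
ee_rot: [3.141, 0.348, 2.766]
force: [-0.2, -0.5, -3.4]
width: 0.0256
gripper_force: 25.0
```

Emit:
apply_moves:
  steps:
    - {"translation": [0,0,0],"rotation": [0,0,0]}
    - {"translation": [0,0,0],"rotation": [0,0,0]}
    - {"translation": [0,0,0],"rotation": [0,0,0]}
    - {"translation": [0,0,0],"rotation": [0,0,0]}
    - {"translation": [-0.02,0.01,0.035],"rotation": [0,0,0]}
    - {"translation": [-0.04,0.015,0.07],"rotation": [0,0,0]}
    - {"translation": [-0.07,0.03,0.13],"rotation": [0,0,0]}
    - {"translation": [-0.1,0.04,0.19],"rotation": [0,0,0]}
    - {"translation": [-0.1,0.04,0.19],"rotation": [0,0,0]}
    - {"translation": [-0.1,0.04,0.19],"rotation": [0,0,0]}
  jaw: -0.3

```text
t: 7.65
eef_pos: [0.5499, -0.1254, 0.1544]
ee_rot: [3.139, 0.35, 2.766]
force: [-0.0, -0.1, 0.2]
width: 0.057
gripper_force: 0.0
```

```bash
python3 - <<'E'
from tilt import *
rep([-42,98,50],Rt=tl(14)); print(feas([-42,98,50],14),feas([-42,98,10],14),feas([-42,70,10],14))
E
```

```text
t 7.65 deck pos [ 1.9004  1.7141 61.7132] q [ 0.2294  0.0489 -0.787   0.4313 -0.4799 -2.5339] w 0.05700731793190245 gf 0.0 Fdeck [ 0.1447 -0.068   0.1999]
need [ 0.0224  0.4054 -0.1284] [ 0.0456  0.1276 -0.0058]
[array([ 0.4254,  0.1185, -0.7649,  0.4057, -0.5268, -2.7094])] [array([ 0.3786,  0.1944, -0.7924,  0.4824, -0.4214, -2.7527])] [array([ 0.3334,  0.1795, -0.8096,  0.4722, -0.4081, -2.7004])]
```

Emit:
apply_moves:
  steps:
    - {"translation": [0.01,0.13,0],"rotation": [0.02,0.06,0]}
    - {"translation": [0.02,0.26,-0.04],"rotation": [0.04,0.12,0]}
    - {"translation": [0.022,0.38,-0.09],"rotation": [0.045,0.128,-0.005]}
    - {"translation": [0.022,0.405,-0.128],"rotation": [0.045,0.128,-0.005]}
    - {"translation": [0.022,0.405,-0.128],"rotation": [0.045,0.128,-0.005]}
    - {"translation": [0.04,0.397,-0.163],"rotation": [0.045,0.128,-0.005]}
    - {"translation": [0.06,0.39,-0.198],"rotation": [0.045,0.128,-0.005]}
    - {"translation": [0.08,0.382,-0.233],"rotation": [0.045,0.128,-0.005]}
    - {"translation": [0.096,0.375,-0.267],"rotation": [0.045,0.128,-0.005]}
    - {"translation": [0.096,0.375,-0.267],"rotation": [0.045,0.128,-0.005]}

```text
t: 8.48
eef_pos: [0.5725, -0.0336, 0.0845]
ee_rot: [-3.137, 0.274, 2.764]
force: [-0.9, -0.5, -0.9]
width: 0.0568
gripper_force: 0.0
```

Emit:
apply_moves:
  steps:
    - {"translation": [0,0,0],"rotation": [0,0,0]}
    - {"translation": [0,0,0],"rotation": [0,0,0]}
    - {"translation": [0,0,0],"rotation": [0,0,0]}
    - {"translation": [0,0,0],"rotation": [0,0,0]}
    - {"translation": [0,0,0],"rotation": [0,0,0]}
    - {"translation": [0,0,0],"rotation": [0,0,0]}
    - {"translation": [0,0,0],"rotation": [0,0,0]}
    - {"translation": [0,0,0],"rotation": [0,0,0]}
    - {"translation": [0,0,0],"rotation": [0,0,0]}
    - {"translation": [0,0,0],"rotation": [0,0,0]}
  jaw: 1
  newtons: 25

```text
t: 9.32
eef_pos: [0.573, -0.0323, 0.0865]
ee_rot: [-3.139, 0.277, 2.764]
force: [-1.2, -0.4, 5.1]
width: 0.0136
gripper_force: 25.0
```

```bash
python3 - <<'E'
from tilt import *
rep([-42,68,10],Rt=tl(14))
E
```

```text
t 9.32 deck pos [-43.1222  96.8674   9.36  ] q [ 0.3784  0.1962 -0.7926  0.4791 -0.4225 -2.7499] w 0.013607174047674033 gf 24.98679757118225 Fdeck [ 1.7016 -0.8459  4.9215]
need [-0.0401 -0.1083  0.0045] [ 0.002  -0.0058  0.0006]
```

Emit:
apply_moves:
  steps:
    - {"translation": [-0.005,-0.014,0],"rotation": [0,0,0]}
    - {"translation": [-0.011,-0.027,0],"rotation": [0,0,0]}
    - {"translation": [-0.016,-0.041,0],"rotation": [0,0,0]}
    - {"translation": [-0.022,-0.055,0],"rotation": [0,0,0]}
    - {"translation": [-0.027,-0.068,0],"rotation": [0,0,0]}
    - {"translation": [-0.033,-0.082,0],"rotation": [0,0,0]}
    - {"translation": [-0.038,-0.095,0],"rotation": [0,0,0]}
    - {"translation": [-0.043,-0.108,0],"rotation": [0,0,0]}
    - {"translation": [-0.044,-0.11,0],"rotation": [0,0,0]}
    - {"translation": [-0.044,-0.11,0],"rotation": [0,0,0]}

```text
t: 10.15
eef_pos: [0.5628, -0.058, 0.0866]
ee_rot: [3.141, 0.278, 2.766]
force: [-5.7, 12.3, 3.1]
width: 0.0141
gripper_force: 25.0
```

```bash
python3 - <<'E'
from tilt import *
rep([-42,68,10],Rt=tl(14))
E
```

```text
t 10.15 deck pos [-43.1222  69.1734   9.4023] q [ 0.3323  0.1803 -0.811   0.4682 -0.4052 -2.6946] w 0.014055239460650387 gf 25.008723735809326 Fdeck [-6.9158  9.3028  7.5862]
need [ 0.0008 -0.0054  0.0043] [-0.0021 -0.0019 -0.0037]
```

Emit:
apply_moves:
  steps:
    - {"translation": [0,0,0],"rotation": [0,0,0]}
    - {"translation": [0,0,0],"rotation": [0,0,0]}
    - {"translation": [0,0,0],"rotation": [0,0,0]}
    - {"translation": [0,0,0],"rotation": [0,0,0]}
    - {"translation": [-0.02,0.008,0.035],"rotation": [0,0,0]}
    - {"translation": [-0.04,0.016,0.07],"rotation": [0,0,0]}
    - {"translation": [-0.06,0.024,0.11],"rotation": [0,0,0]}
    - {"translation": [-0.084,0.033,0.156],"rotation": [0,0,0]}
    - {"translation": [-0.084,0.033,0.156],"rotation": [0,0,0]}
    - {"translation": [-0.084,0.033,0.156],"rotation": [0,0,0]}
  jaw: 0.2

```text
t: 10.98
eef_pos: [0.5414, -0.0513, 0.1259]
ee_rot: [-3.141, 0.278, 2.764]
force: [-0.9, -0.3, -0.2]
width: 0.0349
gripper_force: 0.0
```

```bash
python3 - <<'E'
from tilt import *
rep([0,-0.8,55],Rt=tl(9));rep([0,-0.8,6],Rt=tl(9))
E
```

```text
t 10.98 deck pos [-42.8101  67.5351  54.6377] q [ 0.3819  0.0913 -0.7805  0.3855 -0.5283 -2.6478] w 0.034853843366120234 gf 0.0 Fdeck [-0.7102 -0.6091  0.1973]
need [ 0.0364 -0.3085  0.0869] [-0.0607 -0.1581  0.0001]
t 10.98 deck pos [-42.8101  67.5351  54.6377] q [ 0.3819  0.0913 -0.7805  0.3855 -0.5283 -2.6478] w 0.034853843366120234 gf 0.0 Fdeck [-0.7102 -0.6091  0.1973]
need [ 0.1275 -0.3446 -0.0829] [-0.0607 -0.1581  0.0001]
```

Emit:
apply_moves:
  steps:
    - {"translation": [0.01,-0.08,0.04],"rotation": [-0.02,-0.05,0]}
    - {"translation": [0.02,-0.2,0.08],"rotation": [-0.04,-0.1,0]}
    - {"translation": [0.036,-0.3,0.087],"rotation": [-0.06,-0.158,0]}
    - {"translation": [0.036,-0.308,0.087],"rotation": [-0.06,-0.158,0]}
    - {"translation": [0.036,-0.308,0.087],"rotation": [-0.06,-0.158,0]}
    - {"translation": [0.06,-0.317,0.045],"rotation": [-0.06,-0.158,0]}
    - {"translation": [0.08,-0.326,0.005],"rotation": [-0.06,-0.158,0]}
    - {"translation": [0.105,-0.335,-0.04],"rotation": [-0.06,-0.158,0]}
    - {"translation": [0.127,-0.344,-0.083],"rotation": [-0.06,-0.158,0]}
    - {"translation": [0.127,-0.344,-0.083],"rotation": [-0.06,-0.158,0]}
  jaw: -0.2

```text
t: 11.82
eef_pos: [0.5724, -0.1372, 0.1018]
ee_rot: [-3.139, 0.361, 2.765]
force: [-0.5, -0.1, 0.1]
width: 0.0526
gripper_force: 0.0
```

Emit:
apply_moves:
  steps:
    - {"translation": [0,0,0],"rotation": [0,0,0]}
    - {"translation": [0,0,0],"rotation": [0,0,0]}
    - {"translation": [0,0,0],"rotation": [0,0,0]}
    - {"translation": [0,0,0],"rotation": [0,0,0]}
    - {"translation": [0,0,0],"rotation": [0,0,0]}
    - {"translation": [0,0,0],"rotation": [0,0,0]}
    - {"translation": [0,0,0],"rotation": [0,0,0]}
    - {"translation": [0,0,0],"rotation": [0,0,0]}
    - {"translation": [0,0,0],"rotation": [0,0,0]}
    - {"translation": [0,0,0],"rotation": [0,0,0]}
  jaw: 1
  newtons: 25

```text
t: 12.65
eef_pos: [0.5733, -0.1369, 0.1054]
ee_rot: [3.141, 0.367, 2.765]
force: [-3.2, 5.2, 6.0]
width: 0.026
gripper_force: 25.0
```

Emit:
apply_moves:
  steps:
    - {"translation": [-0.002,0.001,0.004],"rotation": [0,0,0]}
    - {"translation": [-0.004,0.001,0.007],"rotation": [0,0,0]}
    - {"translation": [-0.006,0.002,0.01],"rotation": [0,0,0]}
    - {"translation": [-0.007,0.003,0.014],"rotation": [0,0,0]}
    - {"translation": [-0.009,0.004,0.017],"rotation": [0,0,0]}
    - {"translation": [-0.011,0.004,0.021],"rotation": [0,0,0]}
    - {"translation": [-0.013,0.005,0.024],"rotation": [0,0,0]}
    - {"translation": [-0.015,0.006,0.028],"rotation": [0,0,0]}
    - {"translation": [-0.015,0.006,0.028],"rotation": [0,0,0]}
    - {"translation": [-0.015,0.006,0.028],"rotation": [0,0,0]}

```text
t: 13.48
eef_pos: [0.5691, -0.1359, 0.1117]
ee_rot: [-3.141, 0.365, 2.764]
force: [0.4, 0.5, -3.1]
width: 0.0259
gripper_force: 25.0
```

```bash
python3 - <<'E'
from tilt import *
rep([0,-0.8,90],Rt=tl(9))
E
```

```text
t 13.48 deck pos [-0.6556 -0.9188 13.848 ] q [ 0.1527  0.1332 -0.8759  0.653  -0.3031 -2.7026] w 0.025867699613914115 gf 24.992792308330536 Fdeck [-1.4064  0.5892 -2.7901]
need [-0.1393  0.0558  0.2651] [ 0.0004 -0.0028  0.0005]
```

Emit:
apply_moves:
  steps:
    - {"translation": [-0.014,0.006,0.027],"rotation": [0,0,0]}
    - {"translation": [-0.028,0.011,0.053],"rotation": [0,0,0]}
    - {"translation": [-0.042,0.017,0.08],"rotation": [0,0,0]}
    - {"translation": [-0.056,0.022,0.106],"rotation": [0,0,0]}
    - {"translation": [-0.07,0.028,0.133],"rotation": [0,0,0]}
    - {"translation": [-0.084,0.034,0.16],"rotation": [0,0,0]}
    - {"translation": [-0.098,0.039,0.186],"rotation": [0,0,0]}
    - {"translation": [-0.112,0.045,0.212],"rotation": [0,0,0]}
    - {"translation": [-0.139,0.056,0.265],"rotation": [0,0,0]}
    - {"translation": [-0.139,0.056,0.265],"rotation": [0,0,0]}
  newtons: 40

```text
t: 14.32
eef_pos: [0.5346, -0.1215, 0.1804]
ee_rot: [3.141, 0.368, 2.764]
force: [0.4, 0.6, -4.1]
width: 0.026
gripper_force: 40.0
```

```bash
python3 - <<'E'
from tilt import *
rep([0,-0.8,90],Rt=tl(9)); a=-tl(9)[:,2];print("axis",a,"36deg",a*1.2, feas([0,-.8,90],9))
im=grab_frame("wrist");cv2.imwrite("pics/w2.png",cv2.resize(im,(800,600)))
E
```

```text
t 14.32 deck pos [ 1.284  -0.2752 92.046 ] q [ 0.2602 -0.0189 -0.7939  0.431  -0.5361 -2.5524] w 0.026007601689910988 gf 39.9926483631134 Fdeck [-1.9386  0.7143 -3.5886]
need [-0.0011 -0.0018 -0.0097] [-0.0007  0.0029 -0.0002]
axis [-0.3331  0.1321  0.9336] 36deg [-0.3997  0.1586  1.1203] [array([ 0.258 , -0.0161, -0.7978,  0.4363, -0.5309, -2.5559])]
```

View pics/w2.png

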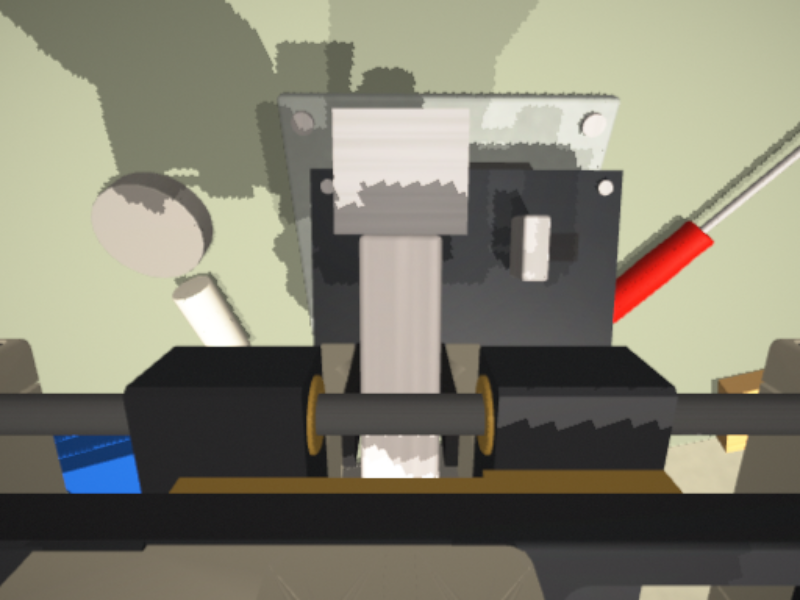

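Emit:
apply_moves:
  steps:
    - {"translation": [0,0,0],"rotation": [-0.033,0.013,0.093]}
    - {"translation": [0,0,0],"rotation": [-0.067,0.026,0.187]}
    - {"translation": [0,0,0],"rotation": [-0.1,0.04,0.28]}
    - {"translation": [0,0,0],"rotation": [-0.133,0.053,0.373]}
    - {"translation": [0,0,0],"rotation": [-0.167,0.066,0.467]}
    - {"translation": [0,0,0],"rotation": [-0.2,0.079,0.56]}
    - {"translation": [0,0,0],"rotation": [-0.233,0.092,0.654]}
    - {"translation": [0,0,0],"rotation": [-0.266,0.106,0.747]}
    - {"translation": [0,0,0],"rotation": [-0.3,0.119,0.84]}
    - {"translation": [0,0,0],"rotation": [-0.333,0.132,0.934]}

```text
t: 15.2
eef_pos: [0.5342, -0.122, 0.1771]
ee_rot: [-2.95, 0.313, -2.963]
force: [0.8, -0.8, -4.0]
width: 0.0259
gripper_force: 40.0
```

Emit:
apply_moves:
  steps:
    - {"translation": [0,0,0],"rotation": [-0.033,0.013,0.093]}
    - {"translation": [0,0,0],"rotation": [-0.067,0.026,0.187]}
    - {"translation": [0,0,0],"rotation": [-0.1,0.04,0.28]}
    - {"translation": [0,0,0],"rotation": [-0.133,0.053,0.373]}
    - {"translation": [0,0,0],"rotation": [-0.167,0.066,0.467]}
    - {"translation": [0,0,0],"rotation": [-0.2,0.079,0.56]}
    - {"translation": [0,0,0],"rotation": [-0.233,0.092,0.654]}
    - {"translation": [0,0,0],"rotation": [-0.266,0.106,0.747]}
    - {"translation": [0,0,0],"rotation": [-0.3,0.119,0.84]}
    - {"translation": [0,0,0],"rotation": [-0.333,0.132,0.934]}

```text
t: 16.03
eef_pos: [0.5342, -0.122, 0.1771]
ee_rot: [-2.82, 0.177, -2.44]
force: [0.3, 1.6, -5.2]
width: 0.0259
gripper_force: 40.0
```

Emit:
apply_moves:
  steps:
    - {"translation": [0,0,0],"rotation": [-0.033,0.013,0.093]}
    - {"translation": [0,0,0],"rotation": [-0.067,0.026,0.187]}
    - {"translation": [0,0,0],"rotation": [-0.1,0.04,0.28]}
    - {"translation": [0,0,0],"rotation": [-0.133,0.053,0.373]}
    - {"translation": [0,0,0],"rotation": [-0.167,0.066,0.467]}
    - {"translation": [0,0,0],"rotation": [-0.2,0.079,0.56]}
    - {"translation": [0,0,0],"rotation": [-0.233,0.092,0.654]}
    - {"translation": [0,0,0],"rotation": [-0.266,0.106,0.747]}
    - {"translation": [0,0,0],"rotation": [-0.3,0.119,0.84]}
    - {"translation": [0,0,0],"rotation": [-0.333,0.132,0.934]}

```text
t: 16.87
eef_pos: [0.5342, -0.122, 0.1771]
ee_rot: [-2.775, -0.002, -1.946]
force: [0.1, 0.1, -5.2]
width: 0.0258
gripper_force: 40.0
```

```bash
python3 - <<'E'
from tilt import *
rep([0,-0.8,90],Rt=tl(9,0,1)); print("axis",-R.from_euler("xyz",get_state()["ee_rot"]).as_matrix()[:,2])
E
```

```text
t 16.87 deck pos [-0.423  -0.9043 89.317 ] q [ 0.2586 -0.0146 -0.7999  0.4381 -0.5289 -0.985 ] w 0.025834794401373935 gf 39.99276280403137 Fdeck [-2.5185  0.107  -4.5323]
need [0.0002 0.0004 0.0032] [-0.9947  0.3968  2.7958]
axis [-0.3326  0.1334  0.9336]
```

Emit:
apply_moves:
  steps:
    - {"translation": [0,0,0],"rotation": [-0.033,0.013,0.093]}
    - {"translation": [0,0,0],"rotation": [-0.067,0.026,0.187]}
    - {"translation": [0,0,0],"rotation": [-0.1,0.04,0.28]}
    - {"translation": [0,0,0],"rotation": [-0.133,0.053,0.373]}
    - {"translation": [0,0,0],"rotation": [-0.167,0.066,0.467]}
    - {"translation": [0,0,0],"rotation": [-0.2,0.079,0.56]}
    - {"translation": [0,0,0],"rotation": [-0.233,0.092,0.654]}
    - {"translation": [0,0,0],"rotation": [-0.266,0.106,0.747]}
    - {"translation": [0,0,0],"rotation": [-0.3,0.119,0.84]}
    - {"translation": [0,0,0],"rotation": [-0.333,0.132,0.934]}

```text
t: 17.7
eef_pos: [0.5342, -0.1221, 0.1771]
ee_rot: [-2.821, -0.182, -1.451]
force: [0.9, 0.3, -4.8]
width: 0.026
gripper_force: 40.0
```

Emit:
apply_moves:
  steps:
    - {"translation": [0,0,0],"rotation": [-0.033,0.013,0.093]}
    - {"translation": [0,0,0],"rotation": [-0.067,0.026,0.187]}
    - {"translation": [0,0,0],"rotation": [-0.1,0.04,0.28]}
    - {"translation": [0,0,0],"rotation": [-0.133,0.053,0.373]}
    - {"translation": [0,0,0],"rotation": [-0.167,0.066,0.467]}
    - {"translation": [0,0,0],"rotation": [-0.2,0.079,0.56]}
    - {"translation": [0,0,0],"rotation": [-0.233,0.092,0.654]}
    - {"translation": [0,0,0],"rotation": [-0.266,0.106,0.747]}
    - {"translation": [0,0,0],"rotation": [-0.3,0.119,0.84]}
    - {"translation": [0,0,0],"rotation": [-0.333,0.132,0.934]}

```text
t: 18.53
eef_pos: [0.5342, -0.122, 0.1771]
ee_rot: [-2.953, -0.317, -0.928]
force: [0.4, 0.3, -4.5]
width: 0.0259
gripper_force: 40.0
```

```bash
python3 - <<'E'
from tilt import *
rep([4,-0.8,70],Rt=tl(9,0,1))
E
```

```text
t 18.53 deck pos [-0.4622 -0.9239 89.2992] q [ 0.258  -0.015  -0.8002  0.4369 -0.5276  0.0641] w 0.025868049662456614 gf 39.99251067638397 Fdeck [-1.9897  0.4442 -3.9991]
need [ 0.0504 -0.0195 -0.0579] [-0.3307  0.132   0.9273]
```

Emit:
apply_moves:
  steps:
    - {"translation": [0,0,0],"rotation": [-0.033,0.013,0.093]}
    - {"translation": [0,0,0],"rotation": [-0.067,0.026,0.187]}
    - {"translation": [0,0,0],"rotation": [-0.1,0.04,0.28]}
    - {"translation": [0,0,0],"rotation": [-0.133,0.053,0.373]}
    - {"translation": [0,0,0],"rotation": [-0.167,0.066,0.467]}
    - {"translation": [0,0,0],"rotation": [-0.2,0.079,0.56]}
    - {"translation": [0,0,0],"rotation": [-0.233,0.092,0.654]}
    - {"translation": [0,0,0],"rotation": [-0.266,0.106,0.747]}
    - {"translation": [0,0,0],"rotation": [-0.331,0.132,0.928]}
    - {"translation": [0,0,0],"rotation": [-0.331,0.132,0.928]}

```text
t: 19.37
eef_pos: [0.5342, -0.1221, 0.1772]
ee_rot: [3.141, -0.366, -0.375]
force: [0.4, -0.7, -4.5]
width: 0.0259
gripper_force: 40.0
```

```bash
python3 - <<'E'
from tilt import *
rep([9.5,-0.8,45],Rt=tl(9,0,1));print(feas([9.5,-.8,45],9,0,1),feas([9.5,-.8,20],9,0,1))
im=grab_frame("wrist");cv2.imwrite("pics/w3.png",cv2.resize(im,(800,600)))
im=grab_frame("side");cv2.imwrite("pics/s3.png",cv2.resize(im[110:260,180:330],(600,600),interpolation=cv2.INTER_CUBIC))
E
```

```text
t 19.37 deck pos [-0.4089 -0.919  89.3542] q [ 0.2579 -0.0148 -0.7989  0.4346 -0.5285  0.5889] w 0.02592506042666873 gf 39.990965723991394 Fdeck [-1.6887 -0.4467 -4.2236]
need [ 0.1145 -0.0449 -0.1338] [ 0.0008 -0.0008 -0.0044]
[array([ 0.1987,  0.0798, -0.8092,  0.5038, -0.4172,  0.5589])] [array([ 0.1639,  0.1278, -0.8353,  0.5844, -0.343 ,  0.5023])]
```

View pics/s3.png

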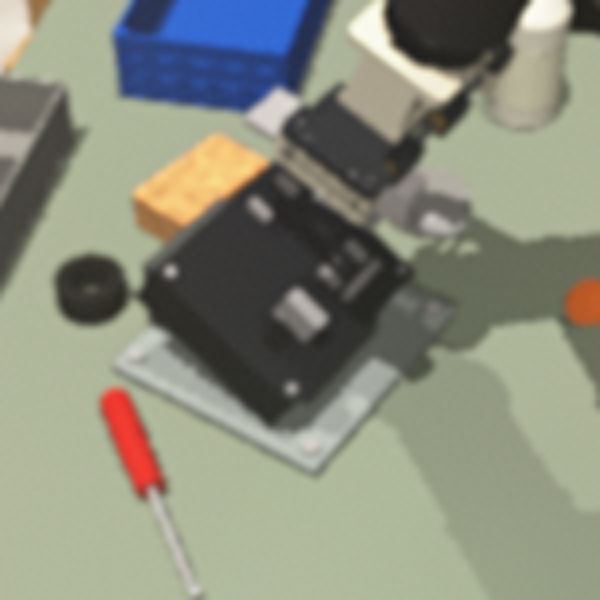

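The side view shows the square blade now at the high end (265,108) and the round one at the low end (435,205). The bystanders are undisturbed. Lowering next.

Emit:
apply_moves:
  steps:
    - {"translation": [0.015,-0.006,-0.017],"rotation": [0,0,0]}
    - {"translation": [0.03,-0.011,-0.033],"rotation": [0,0,0]}
    - {"translation": [0.045,-0.017,-0.05],"rotation": [0,0,0]}
    - {"translation": [0.06,-0.023,-0.067],"rotation": [0,0,0]}
    - {"translation": [0.075,-0.029,-0.084],"rotation": [0,0,0]}
    - {"translation": [0.09,-0.035,-0.1],"rotation": [0,0,0]}
    - {"translation": [0.105,-0.04,-0.12],"rotation": [0,0,0]}
    - {"translation": [0.1145,-0.045,-0.134],"rotation": [0,0,0]}
    - {"translation": [0.1145,-0.045,-0.134],"rotation": [0,0,0]}
    - {"translation": [0.1145,-0.045,-0.134],"rotation": [0,0,0]}

```text
t: 20.3
eef_pos: [0.5627, -0.1335, 0.1439]
ee_rot: [-3.141, -0.366, -0.38]
force: [-0.2, 0.3, -4.5]
width: 0.0256
gripper_force: 40.0
```

```bash
python3 - <<'E'
from tilt import *
rep([9.5,-0.8,23],Rt=tl(9,0,1))
E
```

```text
t 20.3 deck pos [ 9.5509 -1.0148 45.1264] q [ 0.1987  0.0797 -0.8088  0.5016 -0.4177  0.5584] w 0.025647048893515503 gf 39.9925822019577 Fdeck [-2.4844  0.1849 -3.7467]
need [ 0.0413 -0.0155 -0.0767] [-0.0018  0.0001  0.0043]
```

Emit:
apply_moves:
  steps:
    - {"translation": [0.005,-0.002,-0.009],"rotation": [0,0,0]}
    - {"translation": [0.01,-0.004,-0.018],"rotation": [0,0,0]}
    - {"translation": [0.015,-0.005,-0.027],"rotation": [0,0,0]}
    - {"translation": [0.02,-0.007,-0.036],"rotation": [0,0,0]}
    - {"translation": [0.025,-0.009,-0.045],"rotation": [0,0,0]}
    - {"translation": [0.03,-0.011,-0.055],"rotation": [0,0,0]}
    - {"translation": [0.035,-0.013,-0.065],"rotation": [0,0,0]}
    - {"translation": [0.041,-0.015,-0.076],"rotation": [0,0,0]}
    - {"translation": [0.041,-0.015,-0.076],"rotation": [0,0,0]}
    - {"translation": [0.041,-0.015,-0.076],"rotation": [0,0,0]}

```text
t: 21.13
eef_pos: [0.573, -0.1371, 0.125]
ee_rot: [-3.14, -0.366, -0.38]
force: [0.5, -0.8, -4.3]
width: 0.0257
gripper_force: 40.0
```

```bash
python3 - <<'E'
from tilt import *
rep([3,-0.8,12],Rt=tl(9,0,1));rep([0,-0.8,7],Rt=tl(9,0,1))
E
```

```text
t 21.13 deck pos [ 9.5548 -0.6176 23.314 ] q [ 0.1699  0.1218 -0.831   0.5686 -0.3532  0.511 ] w 0.02569840499510538 gf 39.99250888824463 Fdeck [-1.4427 -0.5326 -4.0863]
need [-0.0003 -0.0006 -0.0523] [-0.002   0.0006  0.0038]
t 21.13 deck pos [ 9.5548 -0.6176 23.314 ] q [ 0.1699  0.1218 -0.831   0.5686 -0.3532  0.511 ] w 0.02569840499510538 gf 39.99250888824463 Fdeck [-1.4427 -0.5326 -4.0863]
need [-0.0007 -0.0005 -0.0756] [-0.002   0.0006  0.0038]
```

The stud is inside the slot with no contact force. Now a light grip, so the block can pivot flush as I lower it.

Emit:
apply_moves:
  steps:
    - {"translation": [0,0,-0.008],"rotation": [0,0,0]}
    - {"translation": [0,0,-0.016],"rotation": [0,0,0]}
    - {"translation": [0,0,-0.024],"rotation": [0,0,0]}
    - {"translation": [0,0,-0.032],"rotation": [0,0,0]}
    - {"translation": [0,0,-0.04],"rotation": [0,0,0]}
    - {"translation": [0,0,-0.048],"rotation": [0,0,0]}
    - {"translation": [0,0,-0.056],"rotation": [0,0,0]}
    - {"translation": [0,0,-0.064],"rotation": [0,0,0]}
    - {"translation": [0,0,-0.072],"rotation": [0,0,0]}
    - {"translation": [0,0,-0.072],"rotation": [0,0,0]}
  newtons: 5

```text
t: 21.97
eef_pos: [0.5729, -0.1371, 0.1068]
ee_rot: [-3.14, -0.366, -0.38]
force: [-0.7, -0.3, -5.0]
width: 0.0261
gripper_force: 5.0
```

```bash
python3 - <<'E'
from tilt import *
rep([0,-0.8,7],Rt=tl(9,0,1))
im=grab_frame("wrist");cv2.imwrite("pics/w4.png",cv2.resize(im,(800,600)))
E
```

```text
t 21.97 deck pos [ 0.3903 -0.5865  7.6554] q [ 0.1384  0.1453 -0.8835  0.6885 -0.2814  0.4128] w 0.026091733395533348 gf 4.999819323420525 Fdeck [-3.0013 -0.5545 -4.0594]
need [-0.0004 -0.0008 -0.0031] [-0.0021  0.0007  0.0035]
```

View pics/w4.png

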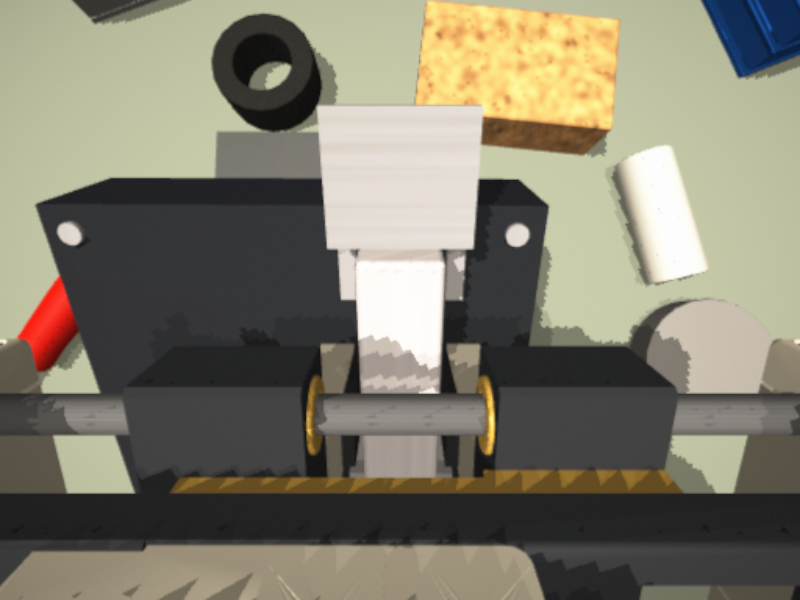

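The view shows the square blade out over the high edge and the block between the high cheeks. Next I release and back off along the normal.

Emit:
apply_moves:
  steps:
    - {"translation": [0,0,-0.003],"rotation": [0,0,0]}
    - {"translation": [0,0,-0.003],"rotation": [0,0,0]}
    - {"translation": [0,0,-0.003],"rotation": [0,0,0]}
    - {"translation": [0,0,-0.003],"rotation": [0,0,0]}
    - {"translation": [0,0,-0.003],"rotation": [0,0,0]}
    - {"translation": [-0.02,0.007,0.035],"rotation": [0,0,0]}
    - {"translation": [-0.04,0.015,0.07],"rotation": [0,0,0]}
    - {"translation": [-0.07,0.03,0.13],"rotation": [0,0,0]}
    - {"translation": [-0.1,0.04,0.19],"rotation": [0,0,0]}
    - {"translation": [-0.13,0.052,0.24],"rotation": [0,0,0]}
  jaw: -0.1

```text
t: 22.85
eef_pos: [0.5406, -0.1235, 0.1683]
ee_rot: [-3.139, -0.367, -0.38]
force: [0.6, 0.9, 0.2]
width: 0.0479
gripper_force: 0.0
```

```bash
python3 - <<'E'
from tilt import *
rep([0,-0.8,45],Rt=tl(9,0,1))
W=camera_model("wrist");im=grab_frame("wrist");cv2.imwrite("pics/w5.png",cv2.resize(im,(800,600)))
for p in([90,0,23],[90,-22,23],[90,22,23],[50,-22,23],[50,22,23],[50,13,34],[50,-13,34]):print(p,proj(W,O+M@(np.array(p)/1000))/.64)
im=grab_frame("side");cv2.imwrite("pics/s5.png",cv2.resize(im[110:260,180:330],(600,600),interpolation=cv2.INTER_CUBIC))
E
```

```text
t 22.85 deck pos [ 0.8114  0.0704 78.4271] q [ 0.2456  0.0073 -0.8059  0.4522 -0.4971  0.5743] w 0.04789868258125319 gf 0.0 Fdeck [0.3446 1.0767 0.0528]
need [ 0.0582 -0.0268 -0.1174] [-0.0033  0.0028  0.0029]
[90, 0, 23] [400.6064 102.4882]
[90, -22, 23] [454.9517 102.3567]
[90, 22, 23] [346.2876 102.6196]
[50, -22, 23] [450.4561 200.1223]
[50, 22, 23] [351.0267 200.3192]
[50, 13, 34] [369.8566 206.74  ]
[50, -13, 34] [431.6662 206.6194]
```

View pics/w5.png

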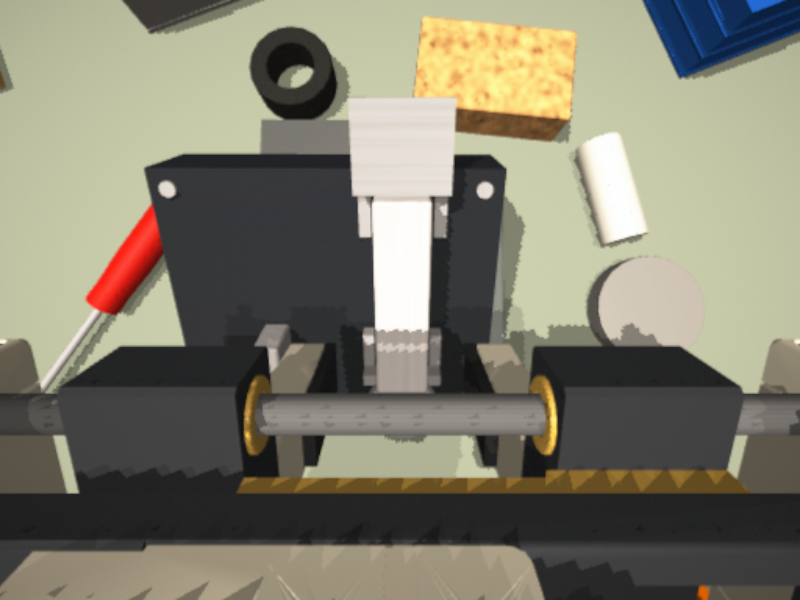

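View pics/s5.png

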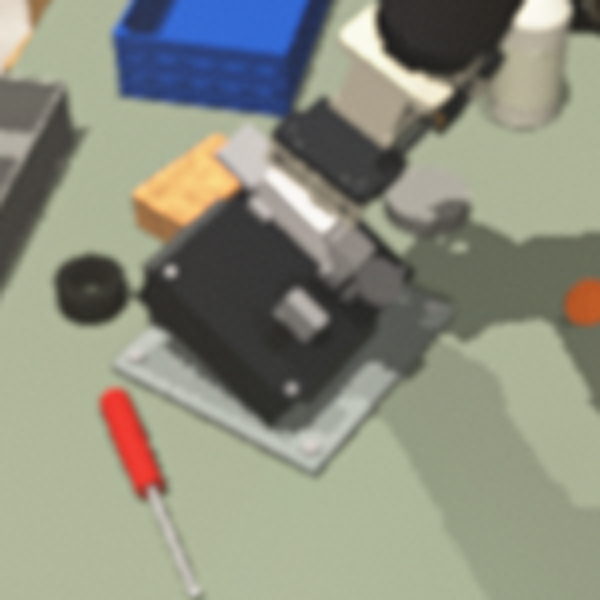

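```bash
python3 - <<'E'
from tilt import *
W=camera_model("wrist")
im=cv2.imread("pics/w5.png");g=cv2.cvtColor(im,cv2.COLOR_BGR2GRAY).astype(int)
for p in([60,125,0],[60,-50,0],[50,13,34],[50,-13,34],[90,22,23]):print(p,proj(W,O+M@(np.array(p)/1000))/.64)
for c in(200,300,480): print(c,g[140:190:2,c])
print("tip",g[85:112,400]);print("blk",g[185:215,402])
E
```

```text
[60, 125, 0] [143.95 171.17]
[60, -50, 0] [505.91 170.37]
[50, 13, 34] [371.81 209.43]
[50, -13, 34] [433.07 209.32]
[90, 22, 23] [348.59 106.48]
200 [198 198 198 198 198 198 182  96  34  35  35  34  35  38  49  56  55  56
  55  56  56  57  56  56  57]
300 [121 121 121 122 122 122 122  78  35  35  36  35  35  36  48  56  57  56
  57  56  56  57  57  56  57]
480 [201 201 201 200 201 201 198 133  39  29  34  36  35  36  42  53  55  56
  56  56  56  92 178 218 223]
tip [198 199 199 199 198 198 198 198 198 199 198 199 204 215 224 224 223 223
 222 221 220 219 218 219 220 222 224]
blk [224 225 227 227 226 225 224 223 223 222 218 212 203 200 202 211 228 247
 252 254 254 253 253 253 253 253 253 253 253 253]
```

```bash
python3 - <<'E'
from tilt import *
rep([2,-0.8,8],Rt=tl(9,0,1))
E
```

```text
t 22.95 deck pos [ 2.1559  0.7118 79.4609] q [ 0.2458  0.0049 -0.8059  0.454  -0.4958  0.5729] w 0.04776030782608071 gf 0.0 Fdeck [0.6001 0.3653 0.0506]
need [ 0.1301 -0.0581 -0.2479] [-0.0044  0.01    0.0018]
```

Emit:
apply_moves:
  steps:
    - {"translation": [0.02,-0.015,-0.035],"rotation": [0,0,0]}
    - {"translation": [0.04,-0.02,-0.07],"rotation": [0,0.01,0]}
    - {"translation": [0.055,-0.03,-0.105],"rotation": [-0.004,0.01,0]}
    - {"translation": [0.075,-0.035,-0.14],"rotation": [-0.004,0.01,0]}
    - {"translation": [0.093,-0.044,-0.175],"rotation": [-0.004,0.01,0]}
    - {"translation": [0.11,-0.05,-0.21],"rotation": [-0.004,0.01,0]}
    - {"translation": [0.13,-0.058,-0.248],"rotation": [-0.004,0.01,0]}
    - {"translation": [0.13,-0.058,-0.248],"rotation": [-0.004,0.01,0]}
    - {"translation": [0.13,-0.058,-0.248],"rotation": [-0.004,0.01,0]}
    - {"translation": [0.13,-0.058,-0.248],"rotation": [-0.004,0.01,0]}

```text
t: 23.78
eef_pos: [0.5729, -0.1388, 0.1049]
ee_rot: [3.138, -0.362, -0.379]
force: [-0.2, 0.3, -0.0]
width: 0.0484
gripper_force: 0.0
```

Emit:
apply_moves:
  steps:
    - {"translation": [0,0,0],"rotation": [0,0,0]}
    - {"translation": [0,0,0],"rotation": [0,0,0]}
    - {"translation": [0,0,0],"rotation": [0,0,0]}
    - {"translation": [0,0,0],"rotation": [0,0,0]}
    - {"translation": [0,0,0],"rotation": [0,0,0]}
    - {"translation": [0,0,0],"rotation": [0,0,0]}
    - {"translation": [0,0,0],"rotation": [0,0,0]}
    - {"translation": [-0.003,0.001,-0.006],"rotation": [0,0,0]}
    - {"translation": [-0.007,0.003,-0.01],"rotation": [0,0,0]}
    - {"translation": [-0.007,0.003,-0.01],"rotation": [0,0,0]}
  jaw: 1
  newtons: 12

```text
t: 24.62
eef_pos: [0.5734, -0.1378, 0.1053]
ee_rot: [3.14, -0.367, -0.379]
force: [-3.2, 0.4, 13.1]
width: 0.0256
gripper_force: 12.0
```

```bash
python3 - <<'E'
from tilt import *
rep([0,-0.8,6],Rt=tl(9,0,1))
E
```

```text
t 24.62 deck pos [ 0.1776 -1.1415  5.9618] q [ 0.1321  0.1481 -0.8896  0.7104 -0.2741  0.397 ] w 0.025633592403853576 gf 12.00223982334137 Fdeck [ 3.8731 -0.8359 12.8972]
need [-0.0001  0.0015 -0.0002] [0.0023 0.0002 0.0032]
```

Emit:
apply_moves:
  steps:
    - {"translation": [0,0,0],"rotation": [0,0,0]}
    - {"translation": [0,0,0],"rotation": [0,0,0]}
    - {"translation": [0,0,0],"rotation": [0,0,0]}
    - {"translation": [0,0,0],"rotation": [0,0,0]}
    - {"translation": [0,0,0],"rotation": [0,0,0]}
    - {"translation": [-0.02,0.008,0.035],"rotation": [0,0,0]}
    - {"translation": [-0.04,0.015,0.07],"rotation": [0,0,0]}
    - {"translation": [-0.07,0.03,0.13],"rotation": [0,0,0]}
    - {"translation": [-0.1,0.04,0.19],"rotation": [0,0,0]}
    - {"translation": [-0.13,0.052,0.24],"rotation": [0,0,0]}
  jaw: -0.1

```text
t: 25.45
eef_pos: [0.5386, -0.1244, 0.1633]
ee_rot: [3.139, -0.362, -0.378]
force: [2.2, -0.4, 0.7]
width: 0.0485
gripper_force: 0.0
```

Emit:
apply_moves:
  steps:
    - {"translation": [-0.05,0.02,0.1],"rotation": [0,0,0]}
    - {"translation": [-0.1,0.04,0.2],"rotation": [0,0,0]}
    - {"translation": [-0.15,0.06,0.28],"rotation": [0,0,0]}
    - {"translation": [-0.2,0.08,0.36],"rotation": [0,0,0]}
    - {"translation": [-0.2,0.08,0.36],"rotation": [0,0,0]}
    - {"translation": [-0.2,0.08,0.36],"rotation": [0,0,0]}
    - {"translation": [-0.2,0.08,0.36],"rotation": [0,0,0]}
    - {"translation": [-0.2,0.08,0.36],"rotation": [0,0,0]}
    - {"translation": [-0.2,0.08,0.36],"rotation": [0,0,0]}
    - {"translation": [-0.2,0.08,0.36],"rotation": [0,0,0]}

```text
t: 26.28
eef_pos: [0.4888, -0.105, 0.2518]
ee_rot: [3.138, -0.361, -0.379]
force: [0.2, 0.1, -0.2]
width: 0.0485
gripper_force: 0.0
```

```bash
python3 - <<'E'
from tilt import *
W=camera_model("wrist");im=grab_frame("wrist");cv2.imwrite("pics/w6.png",cv2.resize(im,(800,600)))
for p in([90,22,23],[90,-22,23],[50,13,34],[50,-13,34],[-50,13,34],[-50,-13,34],[-90,0,23],[60,125,0],[60,-50,0],[-85,-50,0],[-85,125,0]):print(p,proj(W,O+M@(np.array(p)/1000))/.64)
E
```

```text
[90, 22, 23] [359.35  81.42]
[90, -22, 23] [433.17  81.42]
[50, 13, 34] [375.2  153.67]
[50, -13, 34] [417.67 153.64]
[-50, 13, 34] [378.49 299.6 ]
[-50, -13, 34] [415.24 299.53]
[-90, 0, 23] [397.02 339.68]
[60, 125, 0] [209.68 130.21]
[60, -50, 0] [471.06 130.08]
[-85, -50, 0] [458.87 319.2 ]
[-85, 125, 0] [242.16 319.65]
```

View pics/w6.png

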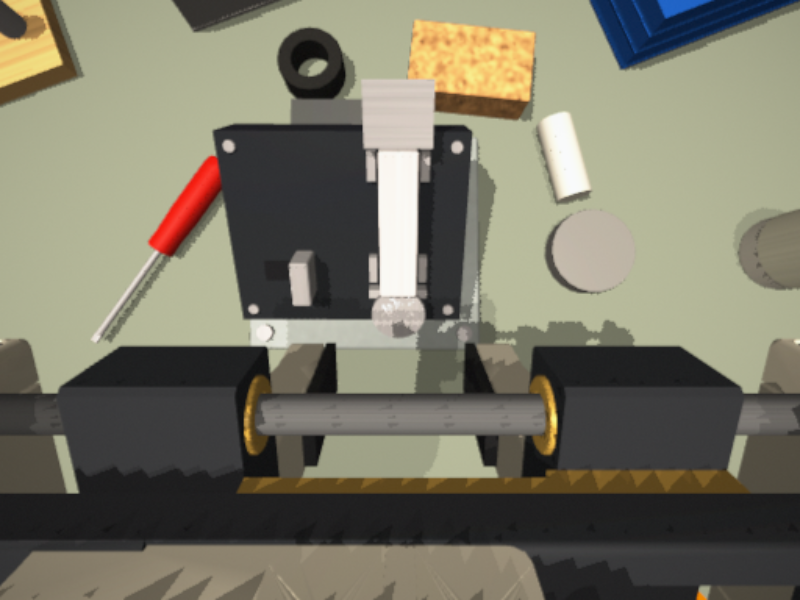

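The last picture shows the scraper home, with the square blade tip at (398,80) out over the high edge and the round nose at (398,337). Both agree with the home projection to about 1.5 mm. The bystanders haven't moved and the gripper is clear, so I'm handing in.

```bash
python3 -c "
from station import *
print(job_done())"
```

```text
the job is handed in; nothing more can be done
None
```

I turned the scraper end for end and laid it back home, about 1.5 mm from centred, with the square blade out over the high edge; it was locked at first, so I slid the catch to its other end, and handed the job in at about 26 s.

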